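Clip a flat blank into the marking fixture

ROBOT

A 7-joint arm with a two-finger parallel gripper is mounted at the origin on the work surface. World frame = base frame: x ahead of the robot, y to its left, z up, the work surface at z = 0. Lengths are in m, angles in rad, forces in N, time in s.
With the tool pointing down it reaches from about 0.425 to 0.925 m from the base axis. Payload 6.8 kg.
Tool frame: the origin (TCP) lies midway between the tips of the shut fingers; the grasp point (between the pads) lies 19 mm behind it; z points along the fingers, x is the direction in which the jaws open and shut, and the axes are right-handed (so a half turn about z gives the same grasp; the last joint's range is limited). The gripper opens to 85 mm and grips with 20 to 120 N. Pads are 22 mm wide; open, the fingers measure 114 mm over their backs; the gripper's body (76 mm by 85 mm) begins 54 mm behind the grasp point. The pads swing forward as they close: fully open they stand 13 mm farther back than shut.
Start: joints at [-1.236, 0.477, 0.022, 1.555, -0.011, 1.109, -0.083], TCP at [0.289, 0.61, 0.231] pointing down, gripper open.
Joint ranges: [-2.96, 2.96], [-0.34, 2.1], [-1.41, 1.46], [0.24, 2.44], [-1.37, 4.51], [0.17, 1.92], [-2.96, 2.96]. Speed limits (rad/s): [2.39, 2.39, 3.14, 3.14, 3.14, 3.14, 3.14].

INTERFACE

Orientations are given as a rotation vector (axis times angle).
In Python, from bench import r gives the robot as it stands. The module is installed in compiled form; this text tells all that it offers.
- The arm moves only by the shell command python3 -m pendant 'ROWS' [OPENING] [FORCE]. ROWS is text: rows parted by semicolons, each of 4 numbers parted by spaces: the shift along the tool's x, y, z in cm, then the turn about the tool's z in degrees. A call has 1 to 8 rows; each row shifts and turns the pose as measured when the row begins, along the tool's axes as they then stand; what a row does not reach is not made up. A row lasts 1/12 s, in which the tool goes at most 41.7 mm and 7.16 degrees, less where a joint would pass 70% of its speed; a pose out of reach is approached as far as the arm can. A call with a gripper value outside its range is refused whole. OPENING is the closure in counts, from 0 (fully open) to 255 (shut), set as the call begins (- or left out, the last holds). The fingers move at their own pace and stop on an object; FORCE is the grip in N (left out, the last holds). Time passes only in rows, so rows that do not move let the fingers close. It gives the time, the measured TCP pose, the force and the opening at its end, in the units of the state.
- r.get_obs(): the state, without advancing time (a new reading comes with each control period).
- r.grab_frame(name): name is "scene" or "top" or "wrist"; returns a dict with "color" (420x560x3 uint8, red, green, blue), "fx", "fy", "cx", "cy" (pixels), "R" (3x3) and "t" (3): a world point X has camera coordinates R X + t; the wrist camera has in their place "hand_eye" (4x4, takes a point from camera to tool coordinates, whose origin is the TCP and whose axes are the tool frame's). Camera axes: x right, y down, z forward; pixel columns grow to the right and rows downward; lengths in m; the calibration is good to about 2 mm. A picture is of the moment at which its call begins: read the wrist's pose just before it. There is no depth.
- r.hand_in(): hands the job in, once; it reports no verdict.
The state is a dict: "clock": time; "joints": joint angles; "qvel": joint speeds; "tau": joint torques, N m; "tcp_pos": TCP position; "orientation": TCP orientation; "contact_force": force on the tool from outside, world axes, zero at the start; "moment": the same for the moment, N m; "grip_width": finger opening in m.
Only numpy, scipy, OpenCV 4.12 (cv2) and the standard library are available. Lean on these libraries where they do the work, as an engineer would, in place of code of your own. Each camera call takes 0.05 s, during which the arm holds its last target.

TASK

Flip the sprung clip of the steel marking fixture up until it stays open, then take the flat aluminium blank off its wooden rest and slide it along the channel under the raised clip until it is felt to bear gently but definitely on the end stop. Then guide the clip down onto the blank without letting it snap shut or pressing hard, so that the blank is left clamped, fully home against the stop. Leave the screwdriver, the nut and the jar where they are.

Things in the scene. Friction and masses are not known exactly. Their poses are not given: they have to be found in the camera images.
- fixture: Dark steel marking fixture, fixed. Origin on the bench under the channel, z up; x runs along the channel from its open mouth (-x) to the clip's hinge (+x). Deck (channel floor) 20 mm above the bench, x = -40 to +80 mm, 80 mm wide. Channel centred on y = 0, between two rails 36 mm apart, 8 mm high, x = -30 to +25 mm.
- mouth (a point): Middle of the channel's mouth at deck height, 40 mm towards -x of the fixture's origin. From here the rails narrow from about 45 mm apart to 36 mm over 10 mm. Nothing stands before the mouth, so there the fingers may reach below deck height.
- clip (a joint): Sprung steel clip over the channel, angle in rad: 0 = foot on the bare deck, about 0.13 = foot on the 8 mm blank, 1.25 = fully up. Over-centre spring: below about 0.6 it pulls shut (4 N at the cross bar near closed), above that it pulls open and stays up. Leaf 16 mm wide; its foot touches 62 mm from the hinge.
- clip_hinge (a point): The clip's hinge axis (along the fixture's y), 60 mm towards +x of the fixture's origin and 36 mm above the bench.
- clip_bar (a point): Centre of the black cross bar (10 mm thick, 28 mm long along the fixture's y) at the clip's free end, its handle; can be pinched from above by its two ends. With the clip at 0 it lies 76 mm from the hinge towards the mouth and 16 mm above the hinge; it turns about the hinge at radius 78 mm, up and towards +x as the clip opens.
- pin (a joint): Travel in m of a light feeler pin (4 mm thick, brass) in the face of the end stop: 0 = free, standing 3 mm out of the face towards the mouth; 0.003 = pressed flush by a blank that is home. The stop itself (30 mm wide, 15 mm high steel block on the deck) is set anew each time: its face lies somewhere from 28 to 40 mm towards +x of the fixture's origin, not measured: find it by feel.
- blank: Flat aluminium blank 120 x 32 x 8 mm (x, y, z), loose, about 80 g, both ends alike; origin at the centre of its underside, x along its length. When home its +x or -x end bears on the stop and at least 35 mm of its tail stands out before the mouth.
- rest: Wooden rest under the blank at the start, fixed, 70 x 20 x 24 mm, origin at the centre of its underside; narrower than the blank, so that the fingers can straddle the blank.
- driver: Screwdriver lying on the bench, bystander.
- nut: Large steel hexagon nut, 30 mm across, 16 mm high, bystander; origin under its centre.
- jar: Closed glass jar, 56 mm across and 70 mm high, bystander; origin under its centre.

How it is judged:
On the way, in this order (a step that is already met when the one before it is completed fails the run):
1. the clip stands open, the blank not yet in the fixture (value of joint clip above 0.9 rad and horizontal distance between blank and fixture above 0.12 m), for 0.2 s.
2. the blank lies in the channel under the raised clip, presses the feeler pin in and bears on the fixture with more than 3 N (value of joint clip above 0.6 rad and value of joint pin above 0.0015 m and contact force between blank and fixture above 3 N and horizontal distance between blank and fixture below 0.045 m and angle between the x axis of blank and the x axis of fixture, either way round below 0.1 rad), for 0.2 s.
At the end, for the whole second after the job is handed in: The blank lies flat on the deck (2 mm) in the channel (4 mm sideways, 0.07 rad), its end within 1.6 mm of the stop (feeler pin pressed in by more than 1.4 of its 3 mm), with the clip down on it (clip between 0.07 and 0.19 rad), at rest and released (value of joint pin above 0.0014 m and x of blank in the frame of fixture between -0.036 and -0.016 m and y of blank in the frame of fixture between -0.004 and 0.004 m and z of blank in the frame of fixture between 0.018 and 0.022 m and angle between the x axis of blank and the x axis of fixture, either way round below 0.07 rad and value of joint clip between 0.07 and 0.19 rad and linear speed of blank below 0.01 m/s); the robot touches nothing.
It fails at once if the blank is rammed, jammed or pressed hard in the fixture (its contact forces with deck, rails, stop and clip together above 30 N) (contact force between blank and fixture above 30 N).
It fails at once if the clip snaps down (faster than 2 rad/s while still well above the blank) (velocity of joint clip below -2 rad/s and value of joint clip above 0.24 rad).
It fails at once if the screwdriver, the nut or the jar is moved by more than 20 mm (distance of any of driver, nut, jar from where it was at the start of the episode above 0.02 m).
It also fails if it takes over 72 s, if anything falls off the work surface, if the arm or the gripper's body presses on something with over 40 N, if the wrist force passes 120 N, or if a joint passes its speed limit or range.

## Working session

There is one attempt and no reset: what is moved stays moved. The work goes in short steps, Python scripts to look and compute and a shell command to move; the robot and the scene stay as the last step left them, time stands still between calls to the robot, and variables do not carry over. Pictures are saved under pics/ and viewed, and the job is handed in when it is done.

```bash
mkdir -p pics; ls; python3 - <<'E'
from bench import r
import cv2
o=r.get_obs(); print({k:(v if not hasattr(v,'round') else v) for k,v in o.items()})
for n in ["scene","top","wrist"]:
    f=r.grab_frame(n); cv2.imwrite(f"pics/{n}0.png",f["color"][:,:,::-1])
    print(n,{k:(v.tolist() if hasattr(v,'tolist') else v) for k,v in f.items() if k!='color'})
E
```

```text
pics
{'clock': 0.0, 'joints': array([-1.23612582,  0.47783666,  0.02236214,  1.55648394, -0.0115014 ,
        1.1092885 , -0.08311006]), 'qvel': array([ 2.08880160e-03,  6.68404423e-04, -1.52100679e-03,  2.66907643e-03,
       -1.54094322e-03, -4.01433542e-05, -2.52636916e-03]), 'tau': array([-1.73532113e-03, -5.96448684e+01,  1.60688739e+00, -2.81205028e+01,
        1.24119947e-02,  9.28327034e-03, -1.44752698e-05]), 'tcp_pos': array([0.28896672, 0.60934617, 0.23028792]), 'orientation': array([ 2.65406135e+00,  1.67881958e+00, -2.37048696e-03]), 'contact_force': array([ 0.31613969, -0.64941604, -0.52072303]), 'moment': array([ 0.0005711 ,  0.02288307, -0.01789325]), 'grip_width': 0.085499751692557}
scene {'fx': 450.4779547472707, 'fy': 450.4779547472707, 'cx': 280.6890999579279, 'cy': 214.23520932311624, 'R': [[0.007685345093208763, 0.9998459013288425, -0.015783189370749642], [0.8009144262984466, -0.015605138062759307, -0.5985754433762484], [-0.5987295025450378, -0.00804072521336673, -0.8009109373208828]], 't': [-0.012038527704165795, -0.44651002246498533, 1.3416594014825334]}
top {'fx': 471.97854661225784, 'fy': 471.97854661225784, 'cx': 277.58942962733283, 'cy': 214.173496568893, 'R': [[-0.016195221383570477, -0.9998362672454689, -0.008071772109320538], [-0.997655327489905, 0.016695713570099642, -0.06637093248852144], [0.0664948293880646, 0.006977954502062433, -0.9977623694124865]], 't': [0.011297881305937575, 0.6102237712943797, 1.042791413190313]}
wrist {'fx': 306.98170198258276, 'fy': 306.98170198258276, 'cx': 285.67593091836, 'cy': 210.71190451320288, 'hand_eye': [[0.9999996700002532, -0.00010792973078086798, -0.0008052021828988317, 7.857483121254116e-05], [0.0003263217221504175, 0.961028264915951, 0.2764499367819934, -0.06905796802081325], [0.000743984889486682, -0.2764501083085476, 0.9610279829966837, -0.14244105120693576], [0.0, 0.0, 0.0, 1.0]]}
```

View pics/scene0.png

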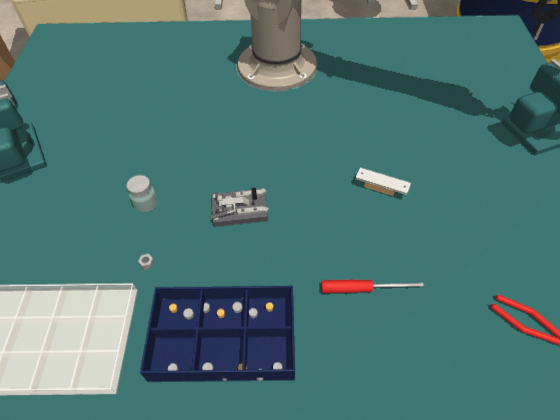

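View pics/top0.png

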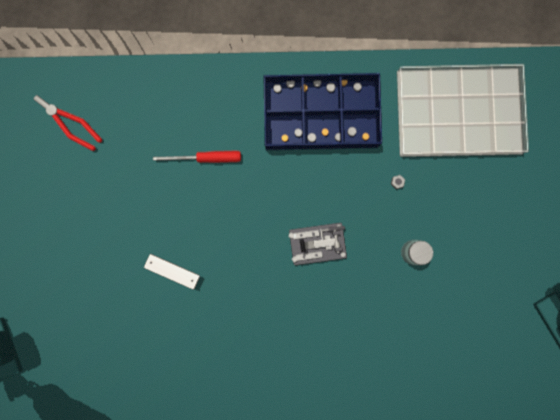

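View pics/wrist0.png

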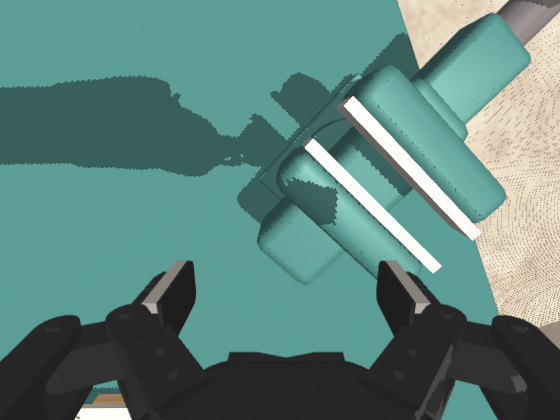

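The top view shows the fixture at about (318,244), the blank at (172,271), the jar at (420,253) and the nut at (398,182). I'll enlarge these areas.

```bash
python3 - <<'E'
import cv2
t=cv2.imread("pics/top0.png"); s=cv2.imread("pics/scene0.png")
cv2.imwrite("pics/t_fix.png",cv2.resize(t[214:274,278:358],None,fx=10,fy=10,interpolation=cv2.INTER_CUBIC))
cv2.imwrite("pics/t_bl.png",cv2.resize(t[246:296,135:210],None,fx=10,fy=10,interpolation=cv2.INTER_CUBIC))
cv2.imwrite("pics/s_fix.png",cv2.resize(s[175:235,200:280],None,fx=10,fy=10,interpolation=cv2.INTER_CUBIC))
E
```

```text
(no output)
```

View pics/t_fix.png

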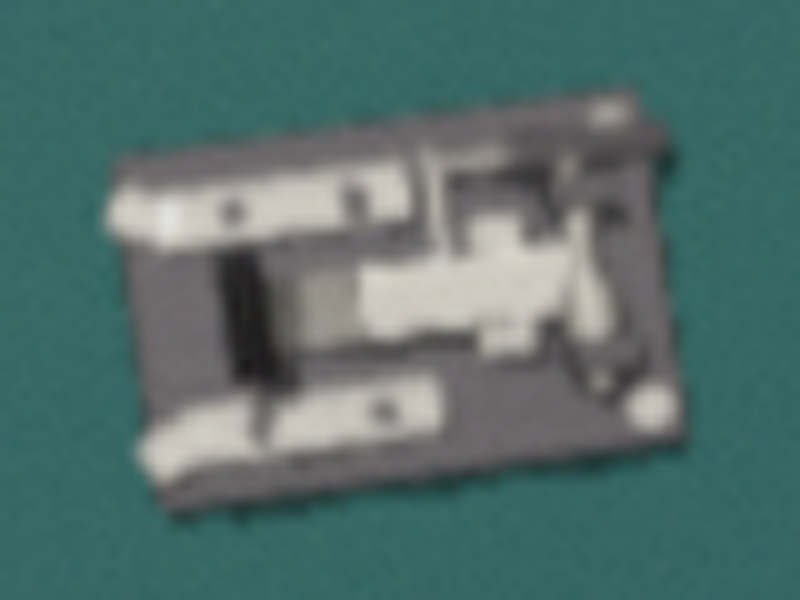

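View pics/t_bl.png

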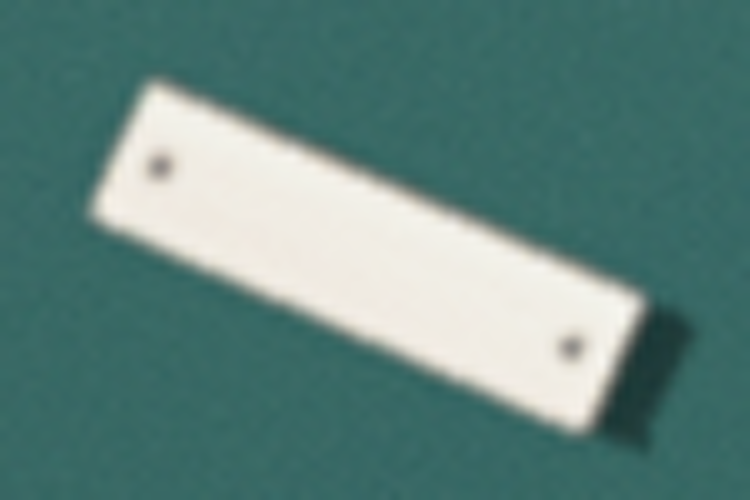

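View pics/s_fix.png

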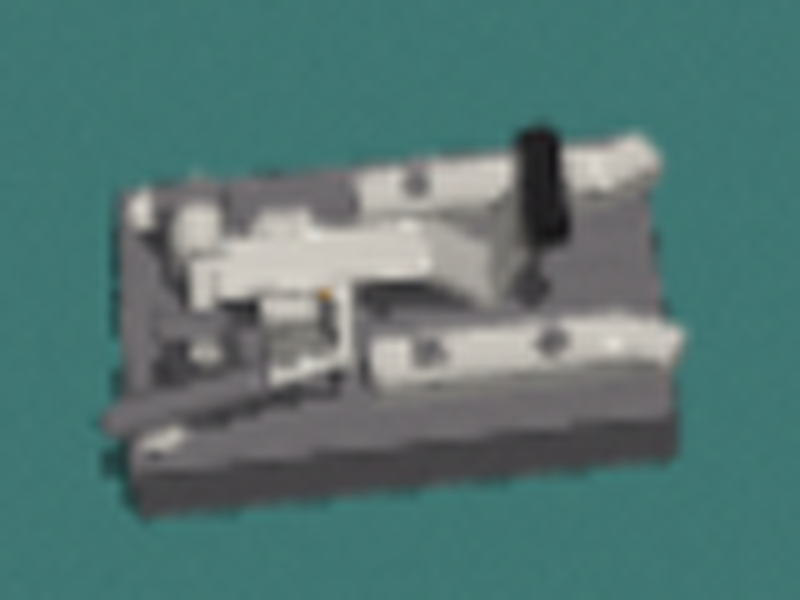

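The fixture's mouth faces image-left (+y world) and its hinge is at the right. Deck corners in the crop are (120,162), (635,95), (685,437) and (175,515). Blank corners are (155,78), (648,297), (588,437) and (90,212).

```bash
cat > h.py <<'E'
import numpy as np, cv2
from scipy.spatial.transform import Rotation as Ro
def ray2plane(f,uv,z):
    R=np.array(f["R"]);t=np.array(f["t"])
    d=R.T@np.array([(uv[0]-f["cx"])/f["fx"],(uv[1]-f["cy"])/f["fy"],1]); c=-R.T@t
    return c+d*(z-c[2])/d[2]
def proj(f,X):
    p=np.array(f["R"])@np.array(X)+np.array(f["t"]); return p[:2]/p[2]*f["fx"]+[f["cx"],f["cy"]]
def fit(model,pts):
    m=np.array(model);p=np.array(pts)[:,:2]
    mc=m-m.mean(0);pc=p-p.mean(0)
    a=np.arctan2((mc[:,0]*pc[:,1]-mc[:,1]*pc[:,0]).sum(),(mc*pc).sum())
    Rm=np.array([[np.cos(a),-np.sin(a)],[np.sin(a),np.cos(a)]])
    t=p.mean(0)-Rm@m.mean(0)
    return t,a,(p-(m@Rm.T+t))
E
python3 - <<'E'
from bench import r
from h import *
f=r.grab_frame("top"); s=r.grab_frame("scene")
c=lambda x,y,ox,oy:((x+.5)/10-.5+ox,(y+.5)/10-.5+oy)
P=[ray2plane(f,c(*q,278,214),0.020) for q in [(120,162),(635,95),(685,437),(175,515)]]
t,a,e=fit([(-.04,.04),(.08,.04),(.08,-.04),(-.04,-.04)],P); print("fix",t,np.degrees(a),(e*1000).round(1))
b=ray2plane(f,c(255,315,278,214),0.052); print("bar",b)
u=np.array([np.cos(a),np.sin(a)]);v=np.array([-u[1],u[0]])
print("bar in fix",(b[:2]-t)@u,(b[:2]-t)@v)
# scene deck corners: hidden back; front ones
Q=[ray2plane(s,c(*q,200,175),0.020) for q in [(125,190),(650,170),(675,410),(140,470)]]
print("scene deck",[( (q[:2]-t)@u, (q[:2]-t)@v) for q in Q])
P=[ray2plane(f,c(*q,135,246),0.032) for q in [(155,78),(648,297),(588,437),(90,212)]]
t,a,e=fit([(-.06,.016),(.06,.016),(.06,-.016),(-.06,-.016)],P); print("blank",t,np.degrees(a),(e*1000).round(1))
o=r.get_obs();R=Ro.from_rotvec(o["orientation"]).as_matrix();print(R.round(3),o["tcp_pos"])
E
```

```text
fix [ 0.53992038 -0.06825108] -82.81761468857175 [[ 0.2 -1.5]
 [-1.6  1.6]
 [ 1.   2.3]
 [ 0.4 -2.4]]
bar [ 0.54000041 -0.05324681  0.052     ]
bar in fix -0.014876529144320708 0.0019553591270745833
scene deck [(np.float64(0.07466191641686053), np.float64(-0.038504008649958406)), (np.float64(-0.043808200420015354), np.float64(-0.02701057242498036)), (np.float64(-0.04164538535440321), np.float64(0.04120864913916441)), (np.float64(0.07473785583099891), np.float64(0.04056809363156797))]
blank [0.48713735 0.23799734] -114.74909599981046 [[ 0.3 -0.1]
 [ 0.5 -0.4]
 [-0.9 -0.4]
 [ 0.   0.9]]
[[ 0.428  0.904 -0.   ]
 [ 0.904 -0.428 -0.001]
 [-0.001  0.    -1.   ]] [0.28908981 0.60968218 0.23083717]
```

```bash
cat >> h.py <<'E'
def go(o,target,ang):
    """print delta to target in tool axes (cm) after turn to tool-x angle ang(deg)"""
    R=Ro.from_rotvec(o["orientation"]).as_matrix();p=np.array(o["tcp_pos"])
    cur=np.degrees(np.arctan2(R[1,0],R[0,0])); d=(np.array(target)-p)
    a=np.radians(ang)
    X=np.array([np.cos(a),np.sin(a),0]);Y=np.array([np.sin(a),-np.cos(a),0])
    turn=(cur-ang+180)%360-180
    print("turn",round(turn,2),"then shift cm",np.round([d@X*100,d@Y*100,-d[2]*100],2),"| now-axes shift",np.round(R.T@d*100,2), "tilt",R[:,2].round(4))
E
python3 -m pendant '0 0 0 7.1;0 0 0 7.1;0 0 0 7.1;0 0 0 7.1;0 0 0 7.1;0 0 0 7.1;0 0 0 7.1;0 0 0 7.1'
python3 - <<'E'
from bench import r
from h import *
go(r.get_obs(),[.535,-.03,.22],7.2)
E
```

```text
clock: 0.92
tcp_pos: [0.2889, 0.6086, 0.2294]
orientation: [3.133, 0.195, -0.003]
contact_force: [-0.3, -0.5, -0.1]
grip_width: 0.0854
turn -0.08 then shift cm [16.41 66.44  0.94] | now-axes shift [16.5  66.42  1.08] tilt [-0.002  -0.0029 -1.    ]
```

```bash
python3 -m pendant '0.9 3.7 0 0;0.9 3.7 0 0;0.9 3.7 0 0;0.9 3.7 0 0;0.9 3.7 0 0;0.9 3.7 0 0;0.9 3.7 0 0;0.9 3.7 0 0'
python3 - <<'E'
from bench import r
from h import *
go(r.get_obs(),[.535,-.03,.22],7.2)
E
```

```text
clock: 1.58
tcp_pos: [0.3925, 0.3225, 0.2267]
orientation: [-3.133, -0.212, 0.007]
contact_force: [1.2, -0.5, -0.5]
grip_width: 0.0855
turn 0.56 then shift cm [ 9.72 36.76  0.67] | now-axes shift [ 9.37 36.86  0.57] tilt [-4.6e-03  8.0e-04 -1.0e+00]
```

```bash
python3 -m pendant '0.9 3.7 0 0.5;0.9 3.7 0 0;0.9 3.7 0 0;0.9 3.7 0 0;0.9 3.7 0 0;0.9 3.7 0 0;0.9 3.7 0 0;0.9 3.7 0 0'
python3 -m pendant '0.9 3.7 0 0;0.9 3.7 0 0;0 0 0 0'
python3 - <<'E'
from bench import r
from h import *
o=r.get_obs();go(o,[.535,-.03,.22],7.2)
f=r.grab_frame("wrist"); cv2.imwrite("pics/w1.png",f["color"][:,:,::-1])
cv2.imwrite("pics/w1b.png",cv2.resize(f["color"][:,:,::-1],(800,600),interpolation=cv2.INTER_CUBIC))
np.savez("w1.npz",p=o["tcp_pos"],o=o["orientation"])
E
```

```text
clock: 2.25
tcp_pos: [0.504, 0.0234, 0.2274]
orientation: [-3.129, -0.201, 0.001]
contact_force: [1.4, 0.3, 0.0]
grip_width: 0.0853
clock: 2.5
tcp_pos: [0.5334, -0.0599, 0.2283]
orientation: [-3.134, -0.186, -0.005]
contact_force: [0.5, -0.4, -0.5]
grip_width: 0.0852
turn -0.39 then shift cm [ 0.54 -2.95  0.83] | now-axes shift [ 0.52 -2.95  0.84] tilt [ 0.0028  0.0025 -1.    ]
```

View pics/w1b.png

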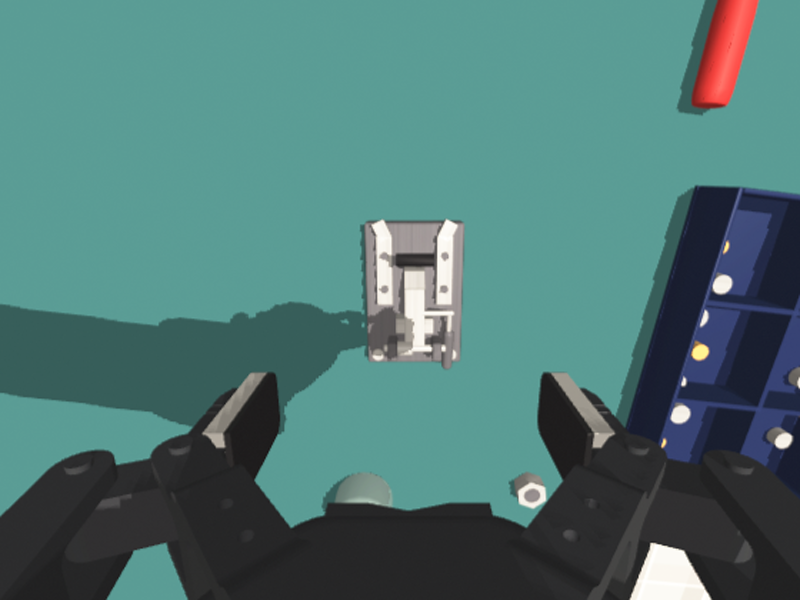

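The wrist view shows the fixture at about (413,290) of the 800x600 picture, mouth up, bar at (416,259). I'll enlarge this to refine the pose.

```bash
python3 - <<'E'
import cv2
t=cv2.imread("pics/w1.png")
cv2.imwrite("pics/w1c.png",cv2.resize(t[145:265,245:335],None,fx=5,fy=5,interpolation=cv2.INTER_CUBIC))
E
```

```text
(no output)
```

View pics/w1c.png

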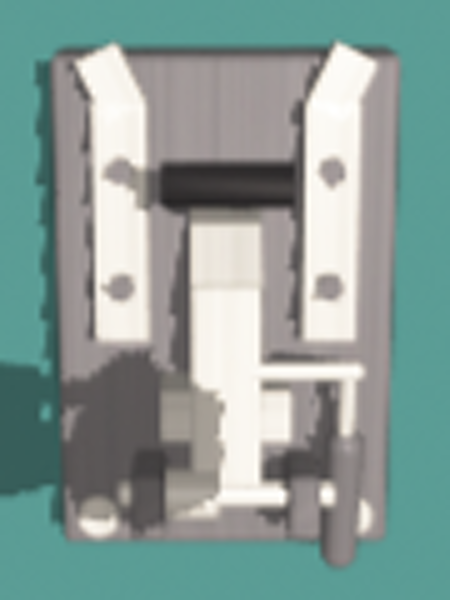

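```bash
cat >> h.py <<'E'
class W: pass
def wcam(f,p,o):
    R=Ro.from_rotvec(o).as_matrix();H=np.array(f["hand_eye"])
    Rc=R@H[:3,:3];tc=R@H[:3,3]+np.array(p)
    return dict(fx=f["fx"],fy=f["fy"],cx=f["cx"],cy=f["cy"],R=Rc.T,t=-Rc.T@tc)
E
python3 - <<'E'
from bench import r
from h import *
f=r.grab_frame("wrist"); d=np.load("w1.npz"); w=wcam(f,d["p"],d["o"])
c=lambda q:((q[0]+.5)/5-.5+245,(q[1]+.5)/5-.5+145)
P=[ray2plane(w,c(q),0.020) for q in [(52,55),(398,52),(388,540),(68,540)]]
t,a,e=fit([(-.04,-.04),(-.04,.04),(.08,.04),(.08,-.04)],P); print("fix",t,np.degrees(a),(e*1000).round(1))
P=[ray2plane(w,c(q),0.028) for q in [(145,105),(307,100),(303,340),(149,340)]]
t,a,e=fit([(-.03,-.018),(-.03,.018),(.025,.018),(.025,-.018)],P); print("fix rails",t,np.degrees(a),(e*1000).round(1))
b=ray2plane(w,c((230,186)),0.052); print("bar",b)
u=np.array([np.cos(a),np.sin(a)]);v=np.array([-u[1],u[0]])
print("bar in fix",(b[:2]-t)@u,(b[:2]-t)@v)
E
```

```text
fix [ 0.54026461 -0.06450542] -82.75695059663613 [[ 0.8 -0.4]
 [-0.9 -0.6]
 [-0.3  0.1]
 [ 0.4  0.9]]
fix rails [ 0.5401576  -0.06507088] -82.80082171291177 [[ 0.1 -0.3]
 [ 0.1  0.5]
 [-0.1 -0.2]
 [-0.   0.1]]
bar [ 0.53869825 -0.04942514  0.052     ]
bar in fix -0.015705275491854437 0.0005128671269371054
```

```bash
python3 - <<'E'
from bench import r
from h import *
o=r.get_obs();go(o,[.5382,-.0493,.037],7.2)
E
```

```text
turn -0.08 then shift cm [ 0.66 -0.34 19.05] | now-axes shift [ 0.65 -0.23 19.05] tilt [ 0.      0.0059 -1.    ]
```

```bash
python3 -m pendant '0.5 -0.3 2.5 0;0.2 0 3.5 0;0 0 3.5 0;0 0 3.5 0;0 0 2.5 0;0 0 1 0;0 0 0 0' 100 20
python3 - <<'E'
from bench import r
from h import *
o=r.get_obs();go(o,[.5382,-.0493,.037],7.2);print(o["grip_width"],o["contact_force"])
f=r.grab_frame("wrist"); cv2.imwrite("pics/w2.png",f["color"][:,:,::-1])
f=r.grab_frame("scene"); cv2.imwrite("pics/s2.png",cv2.resize(f["color"][110:260,150:350,::-1],(800,600),interpolation=cv2.INTER_CUBIC))
E
```

```text
clock: 3.18
tcp_pos: [0.541, -0.035, 0.0583]
orientation: [-3.12, -0.217, -0.01]
contact_force: [-0.2, -0.6, -0.3]
grip_width: 0.0519
turn 0.74 then shift cm [-0.46  1.38  2.13] | now-axes shift [-0.49  1.41  2.11] tilt [ 0.0052  0.0143 -0.9999]
0.05190788166294473 [-0.21864535 -0.59975533 -0.26688966]
```

View pics/w2.png

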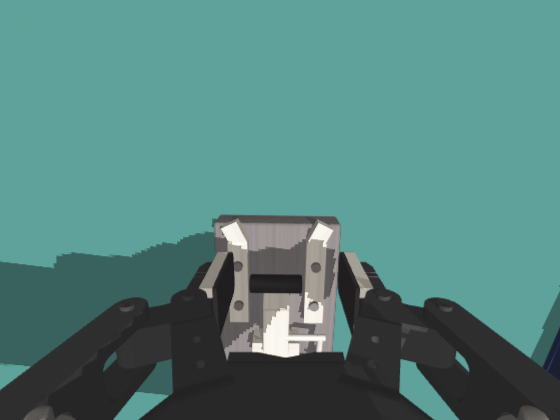

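View pics/s2.png

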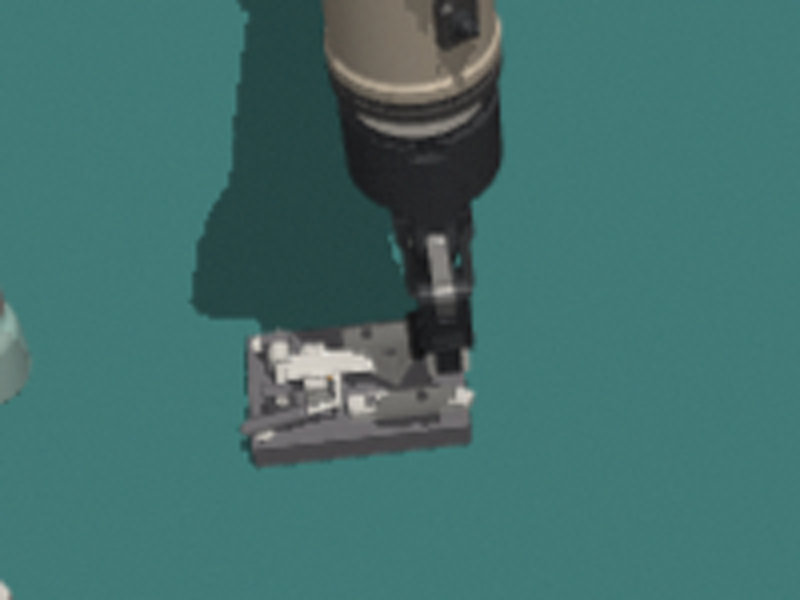

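The fingers straddle the bar, but the tool sits about 14 mm mouth-side of it. I'll correct that and then go down slowly.

```bash
python3 -m pendant '-0.25 0.7 0 0.4;-0.2 0.7 0 0.3;0 0 0.7 0;0 0 0.7 0;0 0 0.7 0;0 0 0 0'
python3 - <<'E'
from bench import r
from h import *
o=r.get_obs();go(o,[.5382,-.0493,.037],7.2);print(o["grip_width"],o["contact_force"])
E
```

```text
clock: 3.78
tcp_pos: [0.5454, -0.0515, 0.0448]
orientation: [-3.121, -0.194, -0.037]
contact_force: [0.1, -0.5, 0.0]
grip_width: 0.0519
turn -0.1 then shift cm [-0.69 -0.31  0.78] | now-axes shift [-0.71 -0.3   0.76] tilt [ 0.0224  0.0155 -0.9996]
0.05190264287986211 [ 0.1019431  -0.50253228  0.03768972]
```

```bash
for i in 1 2; do python3 -m pendant '-0.3 -0.1 0.1 0' | tail -5 ; done; python3 -m pendant '0 0 0 0'
python3 - <<'E'
from bench import r
from h import *
o=r.get_obs();go(o,[.5382,-.0493,.037],7.2);print(o["grip_width"],o["contact_force"])
E
```

```text
clock: 3.87
tcp_pos: [0.5429, -0.0511, 0.0436]
orientation: [-3.121, -0.194, -0.038]
contact_force: [0.0, -0.1, -0.3]
grip_width: 0.0517
clock: 3.95
tcp_pos: [0.5394, -0.0504, 0.0421]
orientation: [-3.121, -0.193, -0.037]
contact_force: [0.2, -0.0, 0.5]
grip_width: 0.052
clock: 4.03
tcp_pos: [0.5384, -0.0502, 0.0417]
orientation: [-3.121, -0.194, -0.035]
contact_force: [0.2, -0.4, 0.1]
grip_width: 0.0518
turn -0.11 then shift cm [-0.01 -0.09  0.47] | now-axes shift [-0.02 -0.08  0.47] tilt [ 0.0212  0.0156 -0.9997]
0.05179783621179409 [ 0.17543779 -0.40101785  0.11702691]
```

```bash
python3 -m pendant '0 -0.05 0.3 0;0 -0.05 0.2 0;0 0 0 0;0 0 0 0;0 0 0 0;0 0 0 0' 200 30
python3 - <<'E'
from bench import r
from h import *
o=r.get_obs();go(o,[.5382,-.0493,.037],7.2);print(o["grip_width"],o["contact_force"])
f=r.grab_frame("wrist"); cv2.imwrite("pics/w3.png",f["color"][150:,100:460,::-1])
E
```

```text
clock: 4.53
tcp_pos: [0.5382, -0.0489, 0.0368]
orientation: [-3.121, -0.194, -0.035]
contact_force: [0.4, 0.9, 1.3]
grip_width: 0.0267
turn -0.09 then shift cm [-0.    0.04 -0.02] | now-axes shift [-0.    0.04 -0.02] tilt [ 0.0212  0.0158 -0.9997]
0.026735345317320577 [0.41900271 0.89536999 1.27024908]
```

View pics/w3.png

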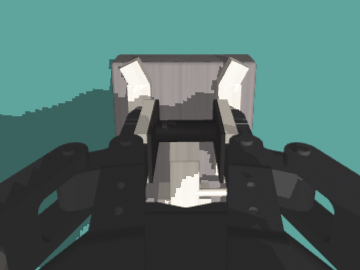

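The jaws hold the bar (26.7 mm). I'll lift along the arc in half-speed rows.

```bash
python3 -m pendant '0 0.2 -0.76 0;0 0.28 -0.72 0;0 0.34 -0.7 0;0 0.42 -0.66 0;0 0 0 0'
python3 - <<'E'
from bench import r
from h import *
o=r.get_obs();print(o["grip_width"],o["contact_force"]);
u=np.array([.1253,-.9921]);d=(o["tcp_pos"][:2]-[.5401,-.0650]);print("fx,fy",d@u,d@[.9921,.1253],"z",o["tcp_pos"][2])
E
```

```text
clock: 5.0
tcp_pos: [0.5397, -0.0617, 0.0667]
orientation: [-3.121, -0.196, -0.035]
contact_force: [1.0, -0.5, -4.5]
grip_width: 0.027
0.02697631477795386 [ 1.02463334 -0.47010878 -4.53207172]
fx,fy -0.003283209158657161 1.7138278099874493e-05 z 0.0666764947162799
```

```bash
python3 -m pendant '0 0.46 -0.54 0;0 0.5 -0.52 0;0 0.58 -0.5 0;0 0.64 -0.46 0;0 0.68 -0.38 0;0 0.7 -0.32 0;0 0 0 0'
python3 - <<'E'
from bench import r
from h import *
o=r.get_obs();print(o["grip_width"],o["contact_force"]);
u=np.array([.1253,-.9921]);d=(o["tcp_pos"][:2]-[.5401,-.0650]);x=d@u-.06;z=o["tcp_pos"][2]+.0152-.036;print("fx",x,"z",z,np.hypot(x,z),"clip",np.arctan2(z,-x)-.208)
E
```

```text
clock: 5.58
tcp_pos: [0.5446, -0.103, 0.0977]
orientation: [-3.122, -0.194, -0.039]
contact_force: [2.0, -1.3, -1.9]
grip_width: 0.0266
0.026552122223564283 [ 2.04721165 -1.27907339 -1.8852046 ]
fx -0.021692198660657837 z 0.07688259526425917 0.07988419704360389 clip 1.0877977622010941
```

```bash
python3 -m pendant '0 0 0 0;0 0 0 0;0 0 0 0;0 0 0 0;0 0 -1 0;0 0 -2 0;0 0 -2 0;0 0 0 0' 60
python3 - <<'E'
from bench import r
from h import *
o=r.get_obs();print(o["grip_width"],o["contact_force"]);
go(o,[.5047,.2761,.15],-24.75)
f=r.grab_frame("wrist"); cv2.imwrite("pics/w4.png",f["color"][:,:,::-1])
f=r.grab_frame("scene"); cv2.imwrite("pics/s4.png",cv2.resize(f["color"][110:260,150:350,::-1],(800,600),interpolation=cv2.INTER_CUBIC))
E
```

```text
clock: 6.25
tcp_pos: [0.5409, -0.1033, 0.1498]
orientation: [-3.121, -0.193, -0.029]
contact_force: [0.7, -0.4, 0.4]
grip_width: 0.065
0.06502601188125613 [ 0.66828295 -0.36377443  0.41302297]
turn 31.83 then shift cm [-1.918e+01 -3.294e+01 -2.000e-02] | now-axes shift [  1.08 -38.1    0.51] tilt [ 0.0176  0.0157 -0.9997]
```

View pics/w4.png

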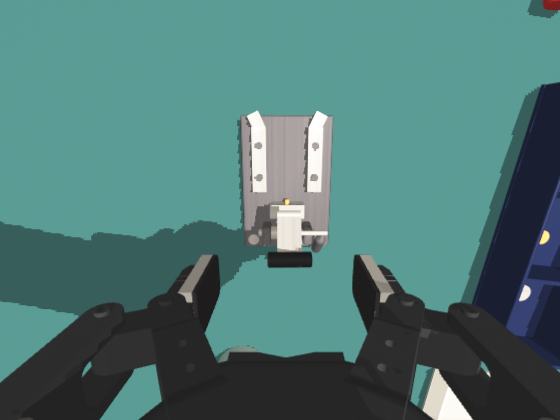

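View pics/s4.png

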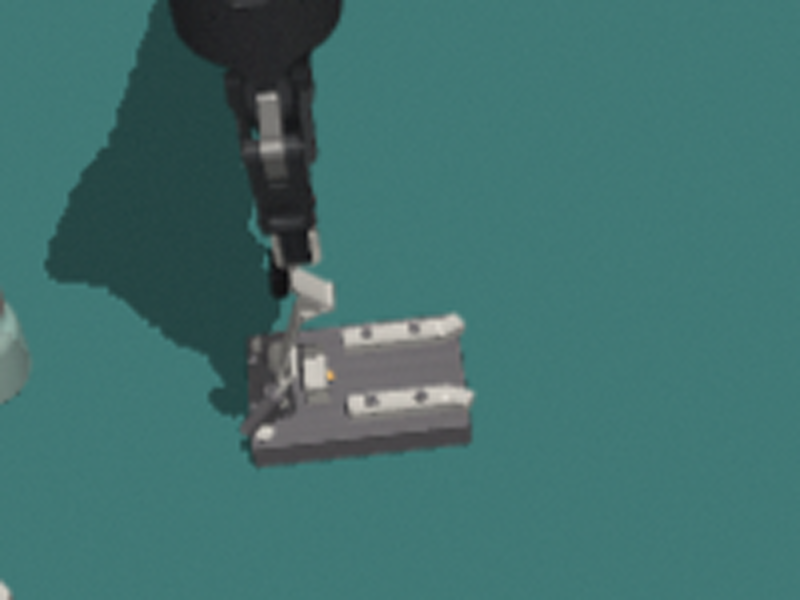

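The clip stands fully up, with the bar past the hinge at wrist (290,260). The stop's front edge is at about (287,206) and the brass pin at (287,201).

```bash
python3 - <<'E'
from bench import r
from h import *
o=r.get_obs(); f=r.grab_frame("wrist"); w=wcam(f,o["tcp_pos"],o["orientation"])
u=np.array([.1253,-.9921]);v=np.array([.9921,.1253])
for uv,z in [((287,206),.035),((287,199),.027),((241,116),.02),((333,116),.02),((267,190),.028),((307,190),.028)]:
    d=ray2plane(w,uv,z)[:2]-[.5401,-.0650]; print(uv,d@u,d@v)
cv2.imwrite("pics/w4c.png",cv2.resize(f["color"][105:275,230:350,::-1],None,fx=3.5,fy=3.5,interpolation=cv2.INTER_CUBIC))
E
python3 -m pendant '0 -3.5 0 -3;0 -3.5 0 0;0 -3.5 0 0;0 -3.5 0 0;0 -3.5 0 0;0 -3.5 0 0;0 -3.5 0 0;0 -3.5 0 0' 0
```

```text
(287, 206) 0.03530710456615863 -0.0013962055626406007
(287, 199) 0.0309934677865458 -0.0012319068812402041
(241, 116) -0.039199724974976626 -0.039750813672869416
(333, 116) -0.039115654475576606 0.03781672988086857
(267, 190) 0.022634919083844206 -0.018651175482298523
(307, 190) 0.022804418784372428 0.016191908413942
clock: 7.07
tcp_pos: [0.487, 0.1739, 0.1435]
orientation: [-3.124, -0.254, -0.009]
contact_force: [0.8, 0.9, 0.0]
grip_width: 0.0855
```

View pics/w4c.png

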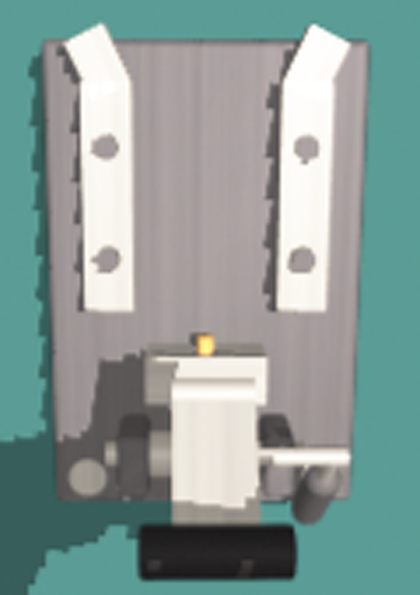

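```bash
python3 -m pendant '0 -3 0 5;0 -1.5 0 7;0 0 0 7;0 0 0 7;0 0 0 3'
python3 - <<'E'
from bench import r
from h import *
go(r.get_obs(),[.5047,.2761,.15],-24.75)
E
```

```text
clock: 7.48
tcp_pos: [0.4734, 0.2323, 0.1388]
orientation: [-3.089, 0.542, 0.007]
contact_force: [0.6, -0.5, 0.7]
grip_width: 0.0852
turn 4.86 then shift cm [ 1.01 -5.29 -1.12] | now-axes shift [ 1.45 -5.19 -1.1 ] tilt [-0.0037  0.0062 -1.    ]
```

```bash
python3 -m pendant '0 0 0 4.8;0.5 -2.6 0 0;0.5 -2.6 0 0;0 0 0 0'
python3 - <<'E'
from bench import r
from h import *
o=r.get_obs();go(o,[.5047,.2761,.028],-24.75)
f=r.grab_frame("wrist"); cv2.imwrite("pics/w5.png",f["color"][:,:,::-1])
np.savez("w5.npz",p=o["tcp_pos"],o=o["orientation"])
E
```

```text
clock: 7.82
tcp_pos: [0.5008, 0.2758, 0.1343]
orientation: [3.065, -0.682, -0.018]
contact_force: [-0.1, 1.5, 0.2]
grip_width: 0.085
turn -0.35 then shift cm [ 0.34 -0.19 10.63] | now-axes shift [ 0.46 -0.23 10.63] tilt [-0.0116  0.001  -0.9999]
```

View pics/w5.png

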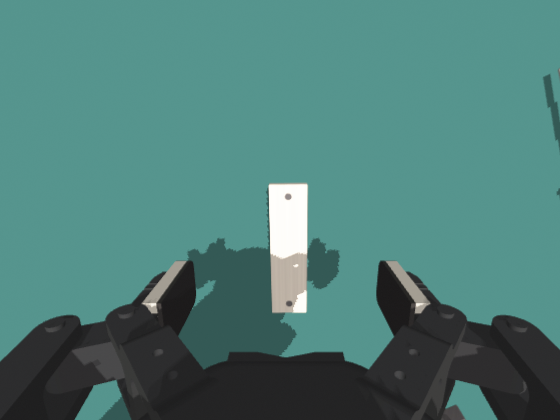

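The blank spans (268,184), (308,184), (307,313) and (272,313). The upper end is the tail I want to hold.

```bash
python3 - <<'E'
from bench import r
from h import *
f=r.grab_frame("wrist"); d=np.load("w5.npz"); w=wcam(f,d["p"],d["o"])
P=[ray2plane(w,q,0.032) for q in [(268,184),(307.5,184),(307,313),(271.5,313)]]
t,a,e=fit([(-.06,-.016),(-.06,.016),(.06,.016),(.06,-.016)],P); print("blank",t,np.degrees(a),(e*1000).round(1))
g=t-0.042*np.array([np.cos(a),np.sin(a)]);print(g)
go(r.get_obs(),[*g,.020],np.degrees(a)+90)
E
```

```text
blank [0.48664212 0.23993013] -114.38634787028477 [[ 0.2  0.4]
 [-0.   0.1]
 [ 0.2 -0.5]
 [-0.3 -0. ]]
[0.50398339 0.27818298]
turn -0.84 then shift cm [ 0.2  -0.78 11.39] | now-axes shift [ 0.33 -0.87 11.38] tilt [-0.0143 -0.0015 -0.9999]
```

```bash
python3 -m pendant '0.2 -0.4 1.5 -0.8;0.1 -0.4 1.8 0;0 0 1.8 0;0 0 1.8 0;0 0 1.5 0;0 0 0 0' 90 40
python3 - <<'E'
from bench import r
from h import *
o=r.get_obs();go(o,[.5040,.2782,.012],-24.4);print(o["grip_width"])
E
```

```text
clock: 8.42
tcp_pos: [0.5001, 0.2708, 0.0452]
orientation: [3.06, -0.668, -0.027]
contact_force: [0.1, -0.9, -0.8]
grip_width: 0.0555
turn -0.25 then shift cm [ 0.05 -0.84  3.32] | now-axes shift [ 0.1  -0.88  3.3 ] tilt [-0.019  -0.0056 -0.9998]
0.055487775599064364
```

```bash
python3 -m pendant '0 -0.5 0.5 0;0 -0.4 0.8 0;0 0 0.9 0;0 0 0.8 0;0 0 0 0;0 0 0 0'
python3 - <<'E'
from bench import r
from h import *
o=r.get_obs();go(o,[.5040,.2782,.012],-24.4);print(o["grip_width"],o["contact_force"])
f=r.grab_frame("wrist"); cv2.imwrite("pics/w6.png",f["color"][:,:,::-1])
E
```

```text
clock: 8.92
tcp_pos: [0.5034, 0.2777, 0.0138]
orientation: [3.059, -0.671, -0.027]
contact_force: [0.6, -0.1, -0.1]
grip_width: 0.0553
turn -0.37 then shift cm [ 0.04 -0.07  0.18] | now-axes shift [ 0.04 -0.07  0.18] tilt [-0.0189 -0.0059 -0.9998]
0.0552826318424917 [ 0.63067759 -0.13501597 -0.07067641]
```

View pics/w6.png

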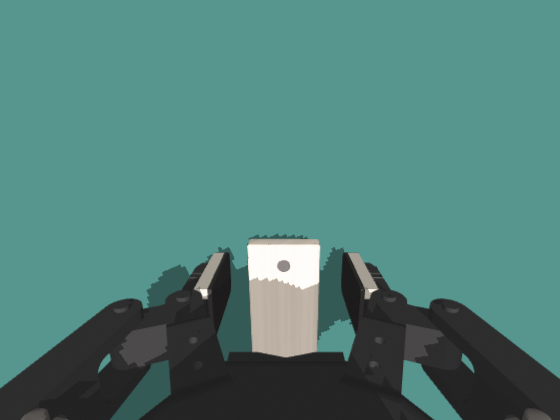

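```bash
python3 -m pendant '0 0 0.1 0;0 0 0 0;0 0 0 0;0 0 0 0;0 0 0 0;0 0 0 0' 220 40
python3 -m pendant '0 0 -0.5 0;0 0 -1 0;0 0 -1 0;0 0 0 0'
python3 - <<'E'
from bench import r
from h import *
o=r.get_obs();print(o["grip_width"],o["contact_force"]);go(o,[.5345,.0,.04],7.2)
f=r.grab_frame("wrist"); cv2.imwrite("pics/w7.png",f["color"][:,:,::-1])
f=r.grab_frame("scene"); cv2.imwrite("pics/s7.png",cv2.resize(f["color"][110:260,310:510,::-1],(800,600),interpolation=cv2.INTER_CUBIC))
E
```

```text
clock: 9.47
tcp_pos: [0.504, 0.278, 0.0142]
orientation: [3.06, -0.672, -0.025]
contact_force: [0.6, 0.8, -1.0]
grip_width: 0.0312
clock: 9.8
tcp_pos: [0.5045, 0.2778, 0.0415]
orientation: [3.06, -0.672, -0.025]
contact_force: [0.8, -0.2, -1.5]
grip_width: 0.0309
0.030886707956565142 [ 0.80985585 -0.19340555 -1.49585925]
turn -31.99 then shift cm [-0.5  27.94  0.15] | now-axes shift [14.38 23.96  0.23] tilt [-0.0177 -0.005  -0.9998]
```

View pics/w7.png

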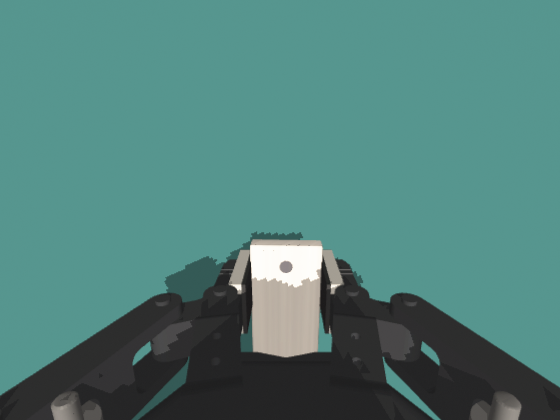

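View pics/s7.png

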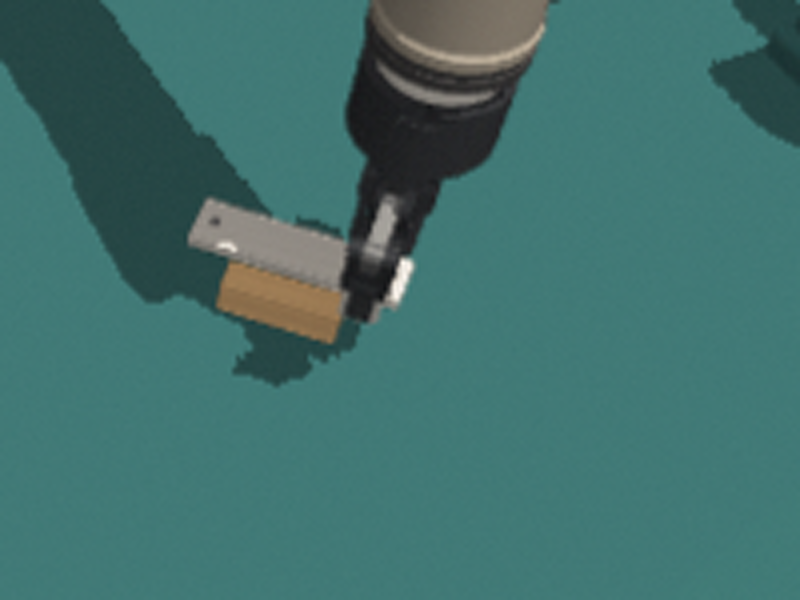

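```bash
python3 -m pendant '0 0 -1.5 0;0 0 -2.5 0;0 0 -1 -4;0 0 0 -7;0 0 0 -7;0 0 0 -7;0 0 0 -5;0 0 0 0'
python3 - <<'E'
from bench import r
from h import *
o=r.get_obs();print(o["grip_width"],o["contact_force"]);go(o,[.5198,.0957,.08],7.2)
E
```

```text
clock: 10.57
tcp_pos: [0.5028, 0.2778, 0.0915]
orientation: [3.13, 0.177, -0.033]
contact_force: [-0.4, -1.0, -1.3]
grip_width: 0.0314
0.03136265186743202 [-0.36439417 -1.01244396 -1.32365031]
turn -0.72 then shift cm [-0.6  18.28  1.15] | now-axes shift [-0.34 18.28  1.25] tilt [-0.0208 -0.0075 -0.9998]
```

```bash
python3 -m pendant '-0.2 2 0 -0.7;-0.2 2.5 0 0;0 2.5 0 0;0 2.5 0 0;0 2.5 0 0;0 2.5 0 0;0 2 0 0;0 0 0 0'
python3 - <<'E'
from bench import r
from h import *
o=r.get_obs();print(o["grip_width"],o["contact_force"]);go(o,[.5198,.0957,.08],7.2)
f=r.grab_frame("wrist"); cv2.imwrite("pics/w8.png",f["color"][:,:,::-1])
f=r.grab_frame("scene"); cv2.imwrite("pics/s8.png",cv2.resize(f["color"][110:260,180:380,::-1],(800,600),interpolation=cv2.INTER_CUBIC))
f=r.grab_frame("top"); cv2.imwrite("pics/t8.png",cv2.resize(f["color"][190:310,200:360,::-1],(800,600),interpolation=cv2.INTER_CUBIC))
E
```

```text
clock: 11.23
tcp_pos: [0.5167, 0.1093, 0.0903]
orientation: [3.131, 0.168, -0.038]
contact_force: [0.4, -0.7, -0.7]
grip_width: 0.0311
0.031057213443269116 [ 0.35206265 -0.70937615 -0.70035764]
turn -1.05 then shift cm [0.14 1.38 1.03] | now-axes shift [0.19 1.38 1.03] tilt [-0.0236 -0.0067 -0.9997]
```

View pics/s8.png

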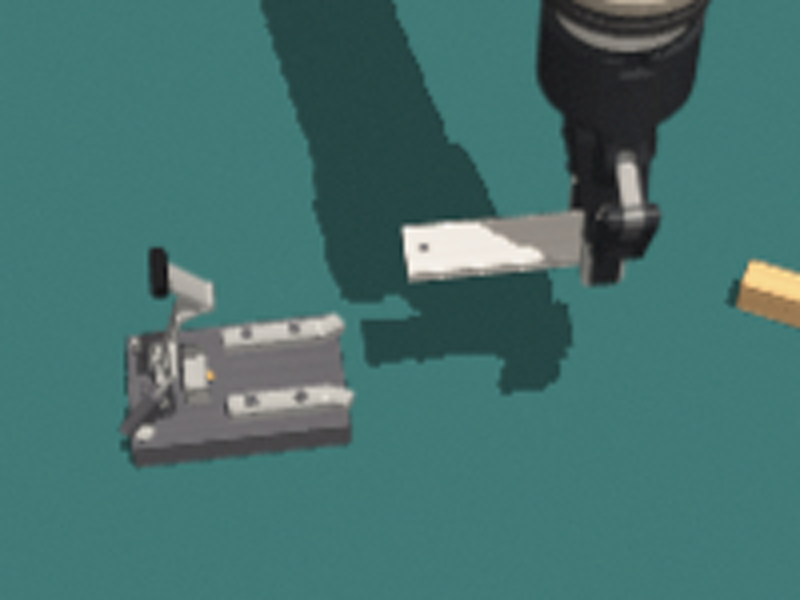

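View pics/t8.png

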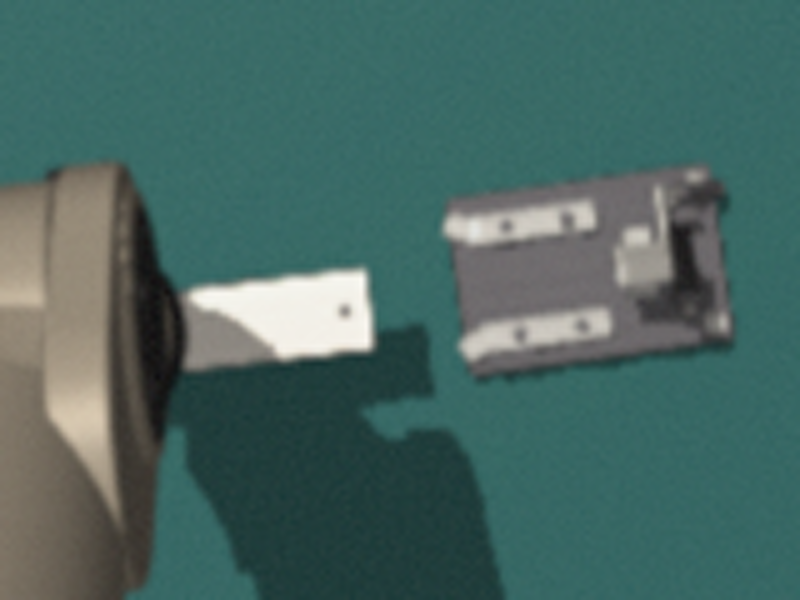

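```bash
cat >> h.py <<'E'
Rg=Ro.from_rotvec([3.06,-.672,-.026]).as_matrix()
a0=np.radians(-114.39)
FX=np.array([.5401,-.0650,0]);U=np.array([.1253,-.9921,0]);V=np.array([.9921,.1253,0])
def blank(o):
    # blank frame in tool, fixed at the grasp
    Rb=np.array([[np.cos(a0),-np.sin(a0),0],[np.sin(a0),np.cos(a0),0],[0,0,1]])
    c=Rg.T@(np.array([.48664,.23993,.024])-np.array([.504,.278,.0142]))
    R=Ro.from_rotvec(o["orientation"]).as_matrix();B=R@Rg.T@Rb
    p=R@c+o["tcp_pos"]
    for n,l in(("tail",-.06),("ctr",0),("nose",.06)):
        q=p+l*B[:,0]-FX; print(n,"x %.1f y %.1f z %.1f"%(q@U*1e3,q@V*1e3,q[2]*1e3))
    print("yaw deg",np.degrees(np.arctan2(B[:,0]@V,B[:,0]@U)),"roll",np.degrees(B[2,1]),"F",np.round(o["contact_force"],1),"Fx along",round(float(np.dot(o["contact_force"],U)),1))
E
python3 -m pendant '0 0 0 -1;0 0.3 0.5 0;0 0.3 1 0;0 0.3 1 0;0 0 1 0;0 0 1 0;0 0 0 0'
python3 - <<'E'
from bench import r
from h import *
o=r.get_obs();blank(o)
E
```

```text
clock: 11.97
tcp_pos: [0.5155, 0.1111, 0.0395]
orientation: [3.133, 0.221, -0.039]
contact_force: [-0.5, 0.2, -0.4]
grip_width: 0.0309
tail x -195.8 y -2.8 z 49.5
ctr x -135.8 y -1.5 z 48.7
nose x -75.9 y -0.2 z 47.9
yaw deg 1.2245278912809747 roll -0.6095294899142731 F [-0.5  0.2 -0.4] Fx along -0.3
```

```bash
python3 -m pendant '0.2 0.2 0 1.2;0 0.2 0.8 0;0 0.2 0.8 0;0 0.2 0.5 0;0 0 0 0'
python3 - <<'E'
from bench import r
from h import *
o=r.get_obs();blank(o)
f=r.grab_frame("top"); cv2.imwrite("pics/t9.png",cv2.resize(f["color"][210:290,245:345,::-1],(800,640),interpolation=cv2.INTER_CUBIC)[:600])
E
```

```text
clock: 12.38
tcp_pos: [0.5179, 0.1024, 0.0153]
orientation: [3.134, 0.183, -0.041]
contact_force: [0.0, -0.9, -0.5]
grip_width: 0.0312
tail x -186.9 y -1.0 z 25.3
ctr x -126.9 y -1.1 z 24.6
nose x -66.9 y -1.2 z 23.9
yaw deg -0.1286970892291585 roll -0.6841243984913893 F [ 0.  -0.9 -0.5] Fx along 0.9
```

View pics/t9.png

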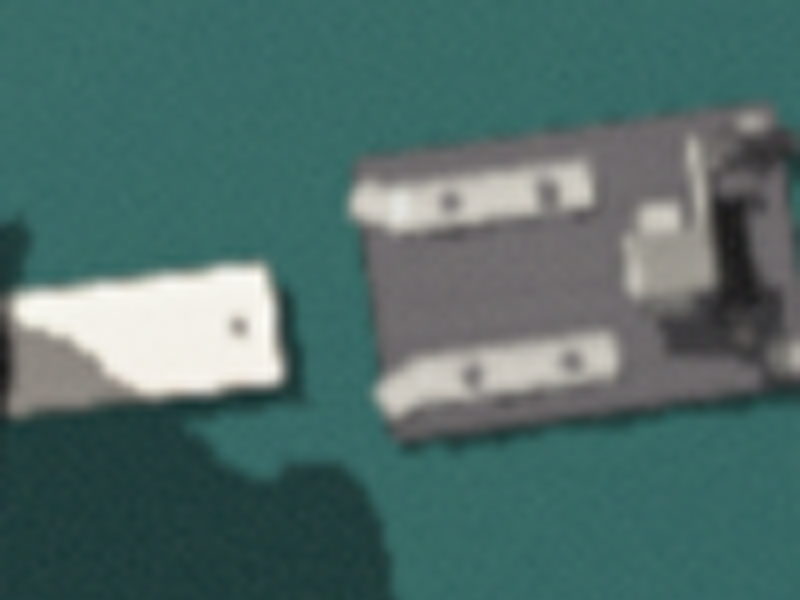

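```bash
python3 - <<'E'
from bench import r
from h import *
f=r.grab_frame("top")
c=lambda q:((q[0]+.5)/8-.5+245,(q[1]+.5)/8-.5+210)
for n,q,z in [("nose+",(268,262),.032),("nose-",(285,386),.032),("edge+",(20,292),.033),("edge-",(20,416),.033),("r+",(412,233),.028),("r+",(595,207),.028),("r-",(412,364),.028),("r-",(612,333),.028)]:
    X=ray2plane(f,c(q),z)-FX; print(n,(X@U*1e3).round(1),(X@V*1e3).round(1))
E
```

```text
nose+ -64.7 15.1
nose- -64.9 -19.5
edge+ -133.9 16.6
edge- -138.6 -17.3
r+ -23.9 17.4
r+ 27.5 17.4
r- -29.2 -18.5
r- 27.1 -17.9
```

```bash
python3 -m pendant '0.1 0.6 0 -0.5;0 0.8 0 0;0 0.8 0 0;0 0.8 0 0;0 0.8 0 0;0 0 0 0'
python3 - <<'E'
from bench import r
from h import *
o=r.get_obs();blank(o)
f=r.grab_frame("top"); cv2.imwrite("pics/t10.png",cv2.resize(f["color"][210:290,245:345,::-1],(800,640),interpolation=cv2.INTER_CUBIC)[:600])
E
```

```text
clock: 12.98
tcp_pos: [0.5259, 0.061, 0.0176]
orientation: [3.134, 0.199, -0.035]
contact_force: [-0.8, -0.6, -0.9]
grip_width: 0.031
tail x -144.8 y 1.6 z 27.6
ctr x -84.8 y 2.0 z 26.9
nose x -24.8 y 2.5 z 26.1
yaw deg 0.4336331552514088 roll -0.4558055582916267 F [-0.8 -0.6 -0.9] Fx along 0.5
```

View pics/t10.png

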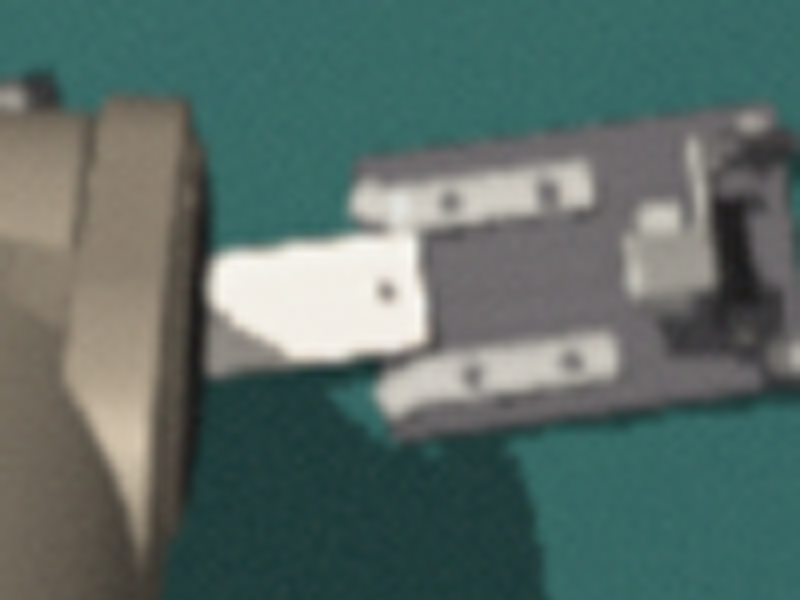

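```bash
python3 -m pendant '-0.15 0 0 0;0 0 0.2 0;0 0 0.1 0;0 0 0 0'
python3 - <<'E'
from bench import r
from h import *
o=r.get_obs();blank(o)
E
```

```text
clock: 13.37
tcp_pos: [0.5241, 0.0623, 0.0144]
orientation: [-3.135, -0.2, 0.035]
contact_force: [-0.5, -0.3, -1.4]
grip_width: 0.0309
tail x -146.4 y -0.1 z 24.4
ctr x -86.4 y 0.4 z 23.6
nose x -26.4 y 0.9 z 22.8
yaw deg 0.46867299737653084 roll -0.45083372369456737 F [-0.5 -0.3 -1.4] Fx along 0.3
```

Now advance in small steps, watching forces.

```bash
python3 -m pendant '-0.03 0.5 0.04 0.2;-0.03 0.5 0.04 0;-0.03 0.5 0.04 0;0 0 0 0'
python3 - <<'E'
from bench import r
from h import *
o=r.get_obs();blank(o)
f=r.grab_frame("top"); cv2.imwrite("pics/t11.png",cv2.resize(f["color"][210:290,245:345,::-1],(800,640),interpolation=cv2.INTER_CUBIC)[:600])
E
```

```text
clock: 13.7
tcp_pos: [0.5248, 0.0471, 0.0127]
orientation: [-3.135, -0.198, 0.036]
contact_force: [-0.1, -0.3, -0.2]
grip_width: 0.0311
tail x -131.1 y -1.2 z 22.8
ctr x -71.1 y -0.8 z 21.9
nose x -11.1 y -0.4 z 21.1
yaw deg 0.39311500615843004 roll -0.483848348568229 F [-0.1 -0.3 -0.2] Fx along 0.3
```

View pics/t11.png

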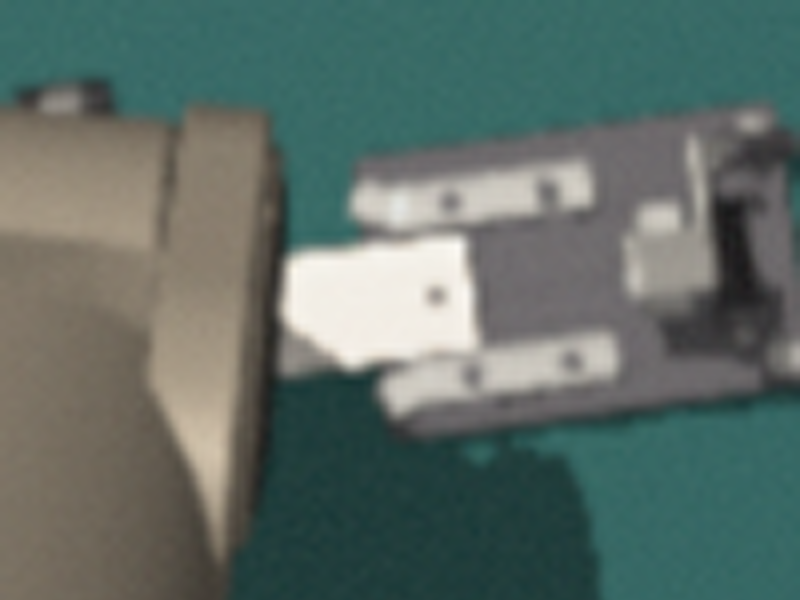

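```bash
python3 -m pendant '0.07 0 0 -0.6;0 0.4 0.03 0;0 0.4 0.03 0;0 0.4 0.02 0;0 0 0 0'
python3 - <<'E'
from bench import r
from h import *
o=r.get_obs();blank(o)
f=r.grab_frame("top"); cv2.imwrite("pics/t12.png",cv2.resize(f["color"][210:290,245:345,::-1],(800,640),interpolation=cv2.INTER_CUBIC)[:600])
E
```

```text
clock: 14.17
tcp_pos: [0.5276, 0.0348, 0.0119]
orientation: [-3.133, -0.217, 0.036]
contact_force: [0.3, -0.8, -0.5]
grip_width: 0.0309
tail x -118.6 y -0.3 z 21.9
ctr x -58.6 y 0.9 z 21.1
nose x 1.4 y 2.0 z 20.2
yaw deg 1.0870146700563974 roll -0.46327533009227084 F [ 0.3 -0.8 -0.5] Fx along 0.8
```

View pics/t12.png

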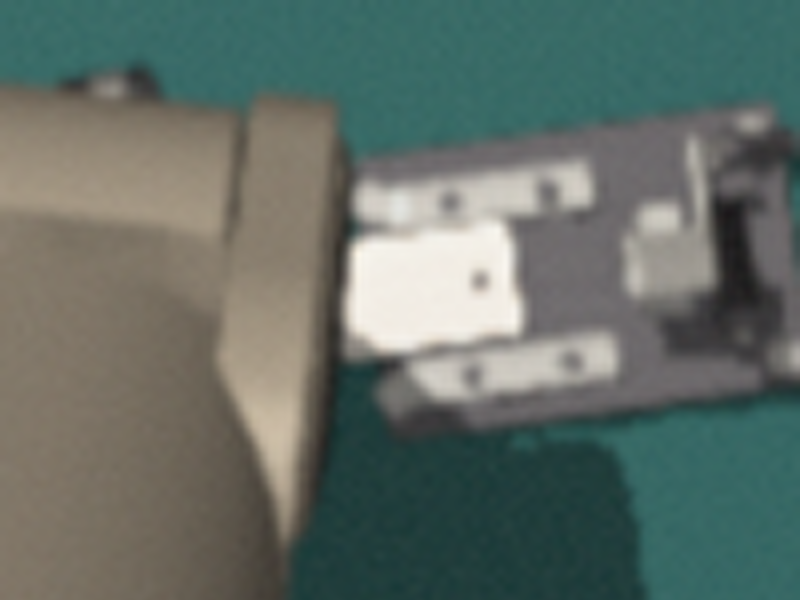

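```bash
python3 -m pendant '-0.05 0 0 0.5;0 0.4 0.01 0;-0.02 0.4 0.01 0;0 0.3 0.01 0;0 0 0 0'
python3 - <<'E'
from bench import r
from h import *
o=r.get_obs();blank(o)
f=r.grab_frame("top"); cv2.imwrite("pics/t13.png",cv2.resize(f["color"][210:290,245:345,::-1],(800,640),interpolation=cv2.INTER_CUBIC)[:600])
E
```

```text
clock: 14.63
tcp_pos: [0.5282, 0.0234, 0.0115]
orientation: [-3.134, -0.202, 0.036]
contact_force: [0.0, 0.5, 0.1]
grip_width: 0.031
tail x -107.2 y -0.9 z 21.6
ctr x -47.2 y -0.3 z 20.7
nose x 12.7 y 0.3 z 19.8
yaw deg 0.5656259320410935 roll -0.4710211438674561 F [0.  0.5 0.1] Fx along -0.5
```

View pics/t13.png

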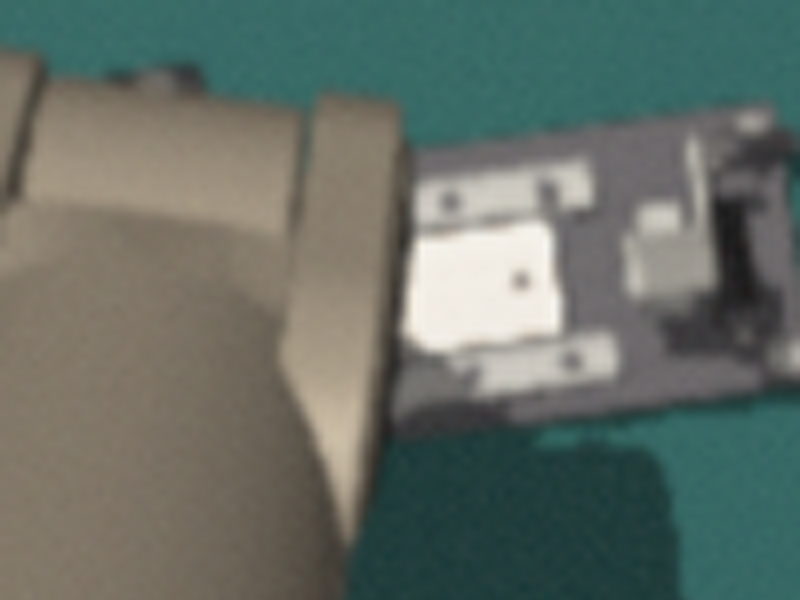

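```bash
python3 -m pendant '0 0.4 0.01 0;0 0.4 0.01 0;0 0.3 0.01 0;0 0 0 0'
python3 - <<'E'
from bench import r
from h import *
o=r.get_obs();blank(o)
f=r.grab_frame("top"); cv2.imwrite("pics/t14.png",cv2.resize(f["color"][210:290,245:345,::-1],(800,640),interpolation=cv2.INTER_CUBIC)[:600])
E
```

```text
clock: 15.02
tcp_pos: [0.5299, 0.012, 0.0112]
orientation: [-3.133, -0.204, 0.036]
contact_force: [0.2, -1.1, -1.1]
grip_width: 0.0313
tail x -95.7 y -0.7 z 21.3
ctr x -35.7 y -0.0 z 20.4
nose x 24.3 y 0.6 z 19.5
yaw deg 0.6077457298013439 roll -0.4575256846476506 F [ 0.2 -1.1 -1.1] Fx along 1.1
```

View pics/t14.png

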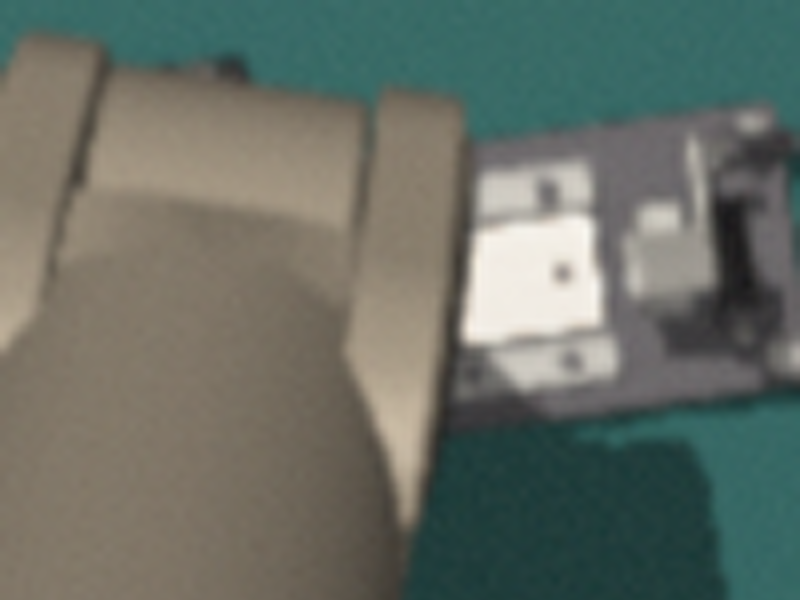

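```bash
for i in 1; do python3 -m pendant '0 0.15 0 0;0 0.15 0 0;0 0 0 0'; python3 -m pendant '0 0.1 0 0;0 0.1 0 0'; python3 -m pendant '0 0.1 0 0'; done
python3 - <<'E'
from bench import r
from h import *
o=r.get_obs();blank(o)
E
```

```text
clock: 15.32
tcp_pos: [0.5303, 0.0093, 0.0112]
orientation: [-3.133, -0.204, 0.036]
contact_force: [1.3, 0.2, -0.5]
grip_width: 0.0312
clock: 15.48
tcp_pos: [0.5306, 0.0076, 0.0112]
orientation: [-3.132, -0.205, 0.036]
contact_force: [0.1, -0.6, 0.2]
grip_width: 0.0311
clock: 15.57
tcp_pos: [0.5307, 0.0067, 0.0112]
orientation: [-3.132, -0.205, 0.036]
contact_force: [0.4, 0.3, 0.1]
grip_width: 0.0308
tail x -90.3 y -0.6 z 21.3
ctr x -30.3 y 0.1 z 20.3
nose x 29.7 y 0.8 z 19.4
yaw deg 0.6690197884223609 roll -0.4586584783988022 F [0.4 0.3 0.1] Fx along -0.2
```

```bash
for i in 1 2 3 4; do python3 -m pendant '0 0.1 0 0' | sed -n 2,4p; python3 -m pendant '0 0 0 0' | sed -n 4p; done
```

```text
tcp_pos: [0.5309, 0.0056, 0.0112]
orientation: [-3.132, -0.205, 0.036]
contact_force: [0.3, 0.5, -0.6]
contact_force: [0.1, 0.6, -0.9]
tcp_pos: [0.531, 0.0045, 0.0112]
orientation: [-3.132, -0.205, 0.036]
contact_force: [-0.5, 0.4, -0.2]
contact_force: [-0.6, -0.6, 0.3]
tcp_pos: [0.5312, 0.0035, 0.0112]
orientation: [-3.132, -0.206, 0.036]
contact_force: [-0.7, 1.5, 0.3]
contact_force: [0.4, 0.1, 0.6]
tcp_pos: [0.5313, 0.0024, 0.0112]
orientation: [-3.132, -0.206, 0.036]
contact_force: [-0.9, 0.2, 0.2]
contact_force: [-0.7, 0.3, -0.7]
```

```bash
python3 - <<'E'
from bench import r
from h import *
o=r.get_obs();blank(o)
f=r.grab_frame("top"); cv2.imwrite("pics/t15.png",cv2.resize(f["color"][210:290,245:345,::-1],(800,640),interpolation=cv2.INTER_CUBIC)[:600])
E
```

```text
tail x -85.7 y -0.5 z 21.3
ctr x -25.7 y 0.2 z 20.3
nose x 34.3 y 0.9 z 19.4
yaw deg 0.6705558206093521 roll -0.4527300769108608 F [-0.7  0.3 -0.7] Fx along -0.3
```

View pics/t15.png

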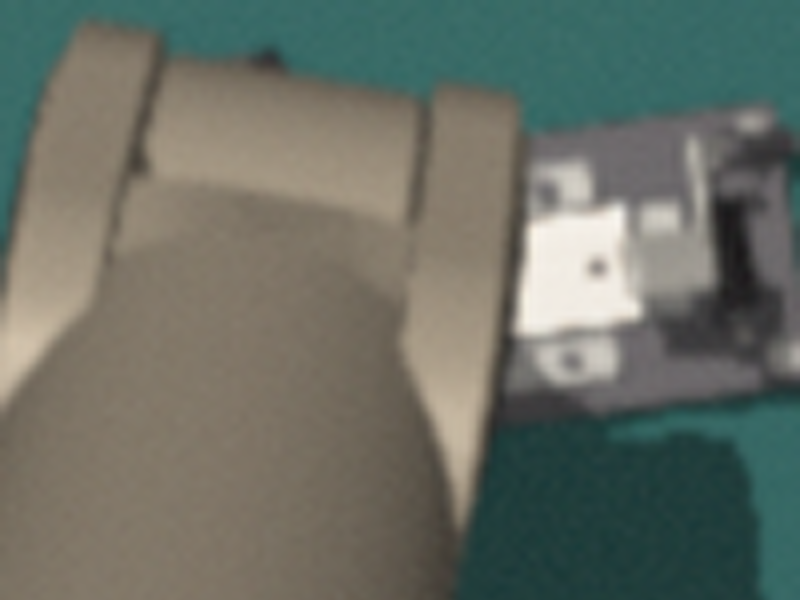

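Nearly at the stop. I'll continue in 0.5–1 mm steps until I feel the load.

```bash
for i in 1 2; do python3 -m pendant '0 0.08 0 0;0 0 0 0' | sed -n '2p;4p'; done
```

```text
tcp_pos: [0.5314, 0.0015, 0.0111]
contact_force: [-0.4, -0.2, -0.7]
tcp_pos: [0.5315, 0.0007, 0.0111]
contact_force: [-0.8, 0.1, 0.4]
```

```bash
python3 -m pendant '0 0.08 0 0;0 0 0 0' | sed -n '2p;4p';
```

```text
tcp_pos: [0.5316, 0.0002, 0.0111]
contact_force: [1.0, 0.3, -0.9]
```

```bash
python3 -m pendant '0 0.08 0 0;0 0 0 0' | sed -n '2p;4p';
```

```text
tcp_pos: [0.5315, 0.0002, 0.0111]
contact_force: [-0.4, -0.1, 0.2]
```

```bash
python3 -m pendant '0 0.08 0 0' | sed -n '2p;4p';
```

```text
tcp_pos: [0.5315, 0.0001, 0.011]
contact_force: [-0.6, 3.9, 1.3]
```

```bash
python3 -m pendant '0 0.1 0 0' | sed -n '2p;4p';
```

```text
tcp_pos: [0.5314, 0.0001, 0.0109]
contact_force: [-0.3, 5.8, 1.0]
```

```bash
python3 -m pendant '0 0.13 0 0;0 0.13 0 0;0 0.13 0 0;0 0.13 0 0;0 0.13 0 0;0 0.13 0 0' | sed -n '2p;4p';
```

```text
tcp_pos: [0.531, 0.0002, 0.0107]
contact_force: [-1.2, 5.9, 2.0]
```

```bash
python3 -m pendant '0 0.15 0 0;0 0.15 0 0;0 0.15 0 0;0 0.15 0 0' | sed -n '2p;4p'; python3 - <<'E'
from bench import r
from h import *
o=r.get_obs();blank(o)
f=r.grab_frame("scene"); cv2.imwrite("pics/s16.png",cv2.resize(f["color"][150:240,190:310,::-1],(800,600),interpolation=cv2.INTER_CUBIC))
f=r.grab_frame("wrist"); cv2.imwrite("pics/w16.png",f["color"][:,:,::-1])
E
```

```text
tcp_pos: [0.5308, 0.0003, 0.0109]
contact_force: [-2.0, 7.3, 2.3]
tail x -83.7 y -1.4 z 21.3
ctr x -23.8 y -0.0 z 19.1
nose x 36.2 y 1.3 z 16.9
yaw deg 1.2652555512344545 roll -0.8077978729014437 F [-2.   7.3  2.3] Fx along -7.4
```

View pics/s16.png

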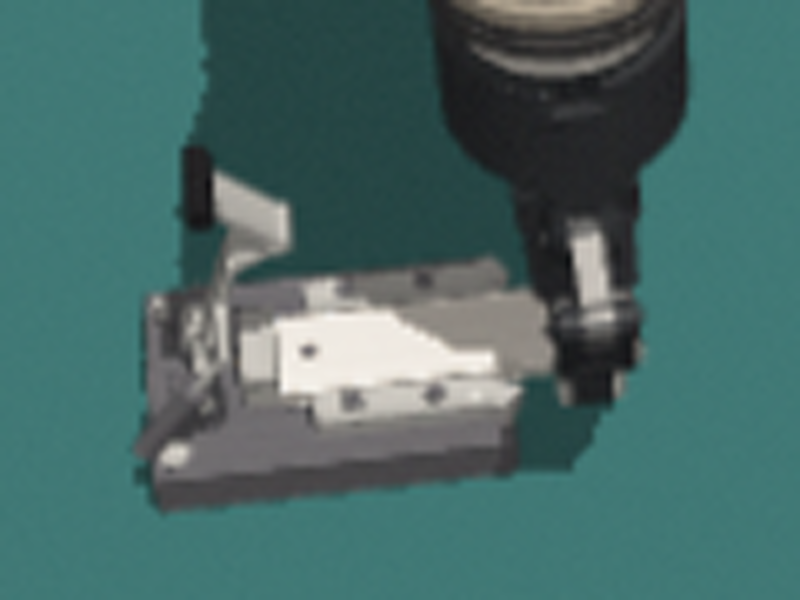

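View pics/w16.png

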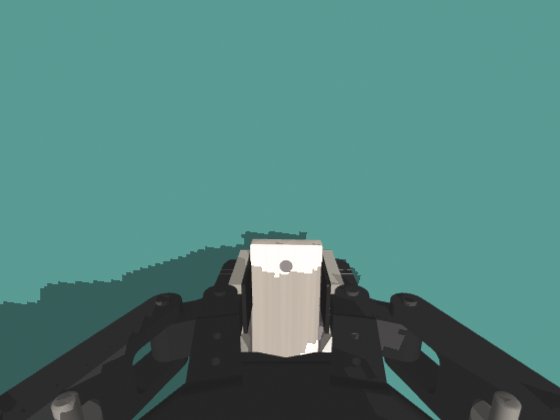

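```bash
python3 -m pendant '0 0.05 0 0;0 0 0 0;0 0 0 0;0 0 0 0;0 0 0 0;0 0 0 0' 90; python3 - <<'E'
from bench import r
from h import *
o=r.get_obs();go(o,o["tcp_pos"],7.2)
f=r.grab_frame("scene"); cv2.imwrite("pics/s17.png",cv2.resize(f["color"][150:240,190:310,::-1],(800,600),interpolation=cv2.INTER_CUBIC))
f=r.grab_frame("wrist"); cv2.imwrite("pics/w17.png",f["color"][:,:,::-1])
E
```

```text
clock: 18.55
tcp_pos: [0.5316, -0.0033, 0.0111]
orientation: [-3.114, -0.218, 0.045]
contact_force: [-0.0, 0.3, 0.7]
grip_width: 0.0551
turn 0.81 then shift cm [ 0.  0. -0.] | now-axes shift [0. 0. 0.] tilt [-0.03    0.0173 -0.9994]
```

View pics/s17.png

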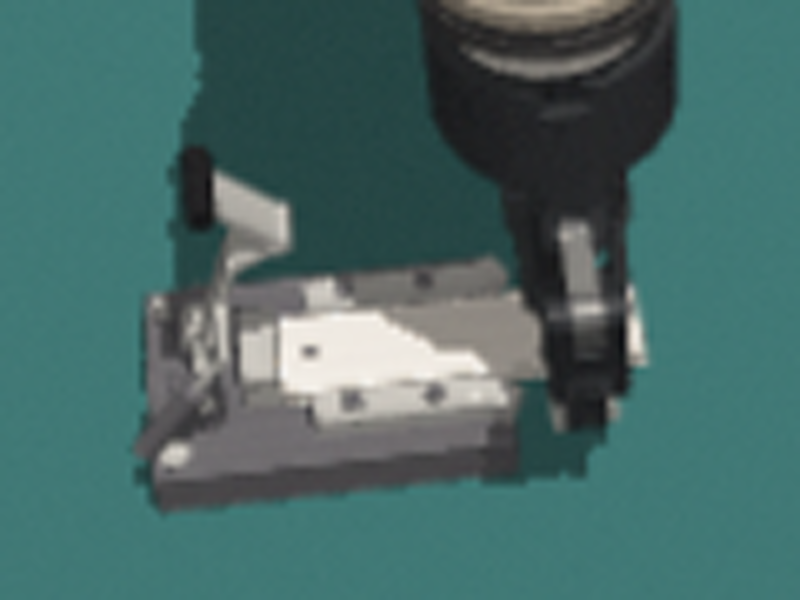

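View pics/w17.png

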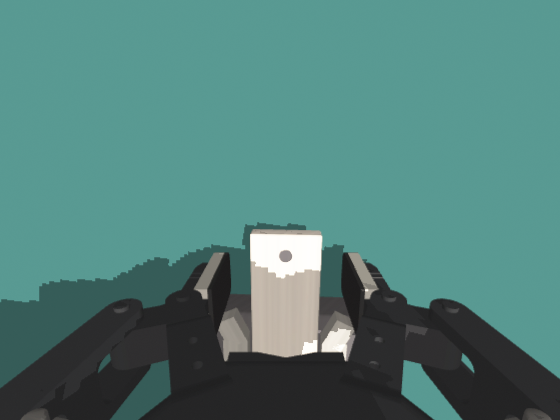

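```bash
python3 -m pendant '0 0 -0.5 0;0 0 -1.5 0;0 0 -2.5 0;0 0 -3 0;0 0 -3 0;0 0 -3 0;0 0 -2 0;0 0 0 0'; python3 - <<'E'
from bench import r
from h import *
o=r.get_obs();go(o,[.5465,-.1158,.16],7.2)
f=r.grab_frame("wrist"); cv2.imwrite("pics/w18.png",f["color"][:,:,::-1])
np.savez("w18.npz",p=o["tcp_pos"],o=o["orientation"])
E
```

```text
clock: 19.32
tcp_pos: [0.5346, -0.0069, 0.1733]
orientation: [-3.115, -0.216, 0.053]
contact_force: [1.4, 0.4, -0.0]
grip_width: 0.0557
turn 0.75 then shift cm [-0.18 10.96  1.33] | now-axes shift [-0.28 10.98  1.11] tilt [-0.0354  0.0162 -0.9992]
```

View pics/w18.png

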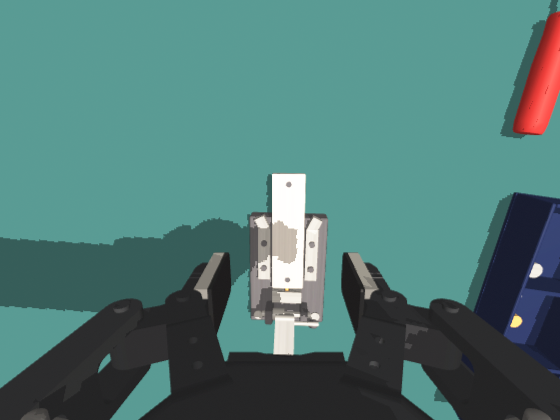

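```bash
python3 - <<'E'
import cv2
t=cv2.imread("pics/w18.png")
cv2.imwrite("pics/w18c.png",cv2.resize(t[265:325,245:330],None,fx=9,fy=9,interpolation=cv2.INTER_CUBIC))
E
```

```text
(no output)
```

View pics/w18c.png

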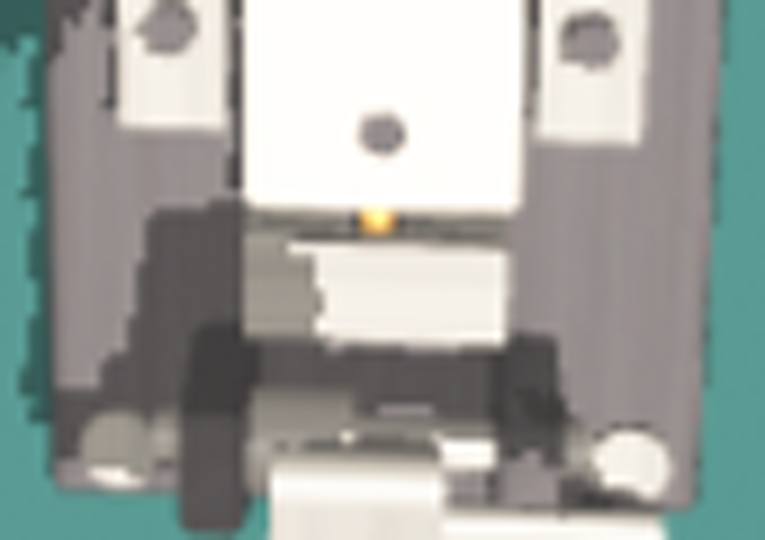

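The blank's end is at crop y≈210, the stop's top edge at y≈242, and the brass pin shows between them. I'll measure that gap.

```bash
python3 - <<'E'
from bench import r
from h import *
f=r.grab_frame("wrist"); d=np.load("w18.npz"); w=wcam(f,d["p"],d["o"])
c=lambda q:((q[0]+.5)/9-.5+245,(q[1]+.5)/9-.5+265)
for q,z in[((380,210),.028),((380,243),.035),((378,235),.028),((170,130),.028),((585,142),.028),((245,205),.028),((520,210),.028)]:
    X=ray2plane(w,c(q),z)-FX; print(q,(X@U*1e3).round(1),(X@V*1e3).round(1))
E
```

```text
(380, 210) 35.3 0.2
(380, 243) 35.6 0.4
(378, 235) 38.6 0.0
(170, 130) 25.8 -24.1
(585, 142) 25.9 23.7
(245, 205) 35.2 -15.5
(520, 210) 34.8 16.5
```

```bash
python3 - <<'E'
from bench import r
import cv2,numpy as np
f=r.grab_frame("scene"); cv2.imwrite("pics/s18.png",cv2.resize(f["color"][150:240,190:310,::-1],(800,600),interpolation=cv2.INTER_CUBIC))
g=[cv2.imread(f"pics/s{i}.png",0).astype(np.float32) for i in(16,17,18)]
def cmp(a,b,y0,y1,x0,x1):
    t=a[y0:y1,x0:x1]; m=cv2.matchTemplate(b[y0-20:y1+20,x0-20:x1+20],t,cv2.TM_CCOEFF_NORMED); _,v,_,l=cv2.minMaxLoc(m); return v,l[0]-20,l[1]-20
for i,j in((0,1),(0,2)):
    print("hole",cmp(g[i],g[j],325,375,285,335),"end",cmp(g[i],g[j],315,390,262,300),"fix",cmp(g[i],g[j],440,490,150,200))
E
```

```text
hole (0.9900753498077393, 1, 1) end (0.9485246539115906, 1, 0) fix (0.999717116355896, 0, 0)
hole (0.9899502396583557, 1, 0) end (0.9495103359222412, 1, 0) fix (0.9997159838676453, 0, 0)
```

View pics/s18.png

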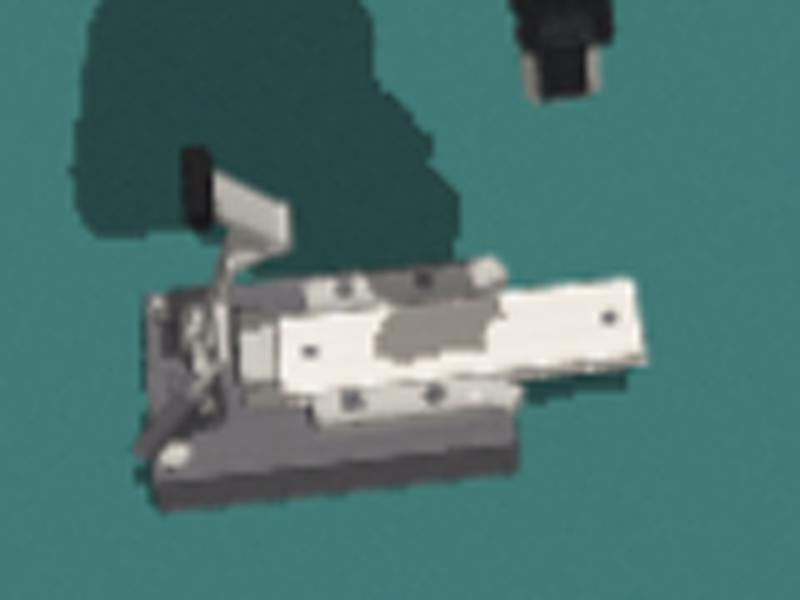

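```bash
python3 -m pendant '0 2 0 0.7;0 2.5 0 0;0 2.5 0 0;0 2 0 0;0 1.5 0 0;0 0 0 0' 75 20; python3 - <<'E'
from bench import r
from h import *
o=r.get_obs();go(o,[.5465,-.1158,.098],7.2);print(o["grip_width"])
f=r.grab_frame("wrist"); cv2.imwrite("pics/w19.png",f["color"][:,:,::-1])
np.savez("w19.npz",p=o["tcp_pos"],o=o["orientation"])
E
```

```text
clock: 19.97
tcp_pos: [0.5391, -0.1112, 0.1562]
orientation: [-3.114, -0.207, 0.093]
contact_force: [-0.4, 0.1, 0.9]
grip_width: 0.0602
turn 0.43 then shift cm [0.67 0.55 5.82] | now-axes shift [1.01 0.69 5.76] tilt [-0.0607  0.0155 -0.998 ]
0.06021580674057279
```

View pics/w19.png

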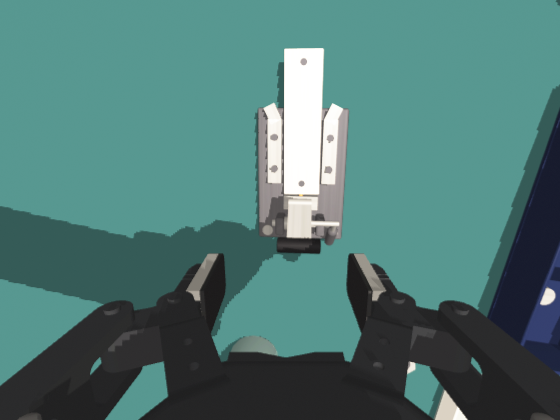

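```bash
python3 - <<'E'
from bench import r
from h import *
f=r.grab_frame("wrist"); d=np.load("w19.npz"); w=wcam(f,d["p"],d["o"])
for q in[(278,245),(299,245),(321,245)]:
    X=ray2plane(w,q,.1135)-FX; print(q,(X@U*1e3).round(1),(X@V*1e3).round(1))
E
```

```text
(278, 245) 51.8 -13.3
(299, 245) 51.4 0.3
(321, 245) 51.0 14.4
```

```bash
python3 -m pendant '0.45 0.35 0.5 0.4;0.45 0.35 0.5 0;0 0 0.8 0;0 0 0.8 0;0 0 0.8 0;0 0 0.8 0;0 0 0 0'; python3 - <<'E'
from bench import r
from h import *
o=r.get_obs();go(o,[.5456,-.1158,.098],7.2);print(o["grip_width"])
E
```

```text
clock: 20.65
tcp_pos: [0.5459, -0.1057, 0.1062]
orientation: [-3.108, -0.213, 0.101]
contact_force: [0.3, 0.4, 0.2]
grip_width: 0.0604
turn 0.69 then shift cm [-0.16  0.99  0.82] | now-axes shift [-0.12  1.02  0.8 ] tilt [-0.0663  0.0202 -0.9976]
0.06036377844909738
```

```bash
python3 -m pendant '-0.1 0.5 0 0.4;0 0.5 0 0;0 0 0.3 0;0 0 0.3 0;0 0 0 0'; python3 - <<'E'
from bench import r
from h import *
o=r.get_obs();go(o,[.5456,-.1158,.098],7.2);print(o["grip_width"])
f=r.grab_frame("wrist"); cv2.imwrite("pics/w20.png",f["color"][:,:,::-1])
E
```

```text
clock: 21.07
tcp_pos: [0.5457, -0.1172, 0.0995]
orientation: [-3.109, -0.2, 0.101]
contact_force: [-0.0, 0.7, 0.5]
grip_width: 0.0602
turn 0.21 then shift cm [ 0.   -0.14  0.15] | now-axes shift [ 0.01 -0.13  0.16] tilt [-0.0661  0.0199 -0.9976]
0.060222108755694864
```

View pics/w20.png

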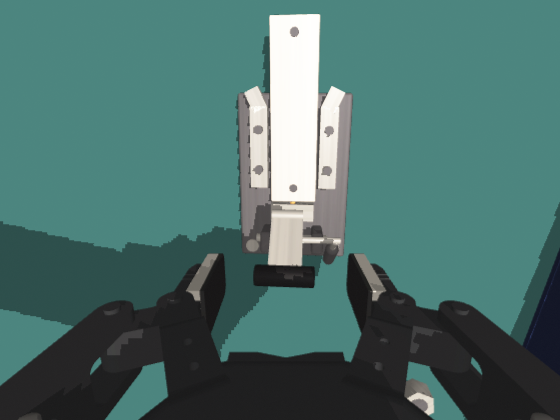

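```bash
python3 -m pendant '0 -0.1 0.15 0;0 0 0 0;0 0 0 0;0 0 0 0;0 0 0 0;0 0 0 0' 200 40; python3 - <<'E'
from bench import r
from h import *
o=r.get_obs();print(o["grip_width"])
d=o["tcp_pos"]-FX;print(d@U,d@V,d[2],o["contact_force"])
f=r.grab_frame("wrist"); cv2.imwrite("pics/w21.png",f["color"][:,:,::-1])
f=r.grab_frame("scene"); cv2.imwrite("pics/s21.png",cv2.resize(f["color"][120:240,170:330,::-1],(800,600),interpolation=cv2.INTER_CUBIC))
E
```

```text
clock: 21.62
tcp_pos: [0.545, -0.1162, 0.0991]
orientation: [-3.109, -0.2, 0.102]
contact_force: [-0.0, 0.2, -0.2]
grip_width: 0.0264
0.02643094285146059
0.05138785859890499 -0.0015418306152859306 0.09905111428686755 [-0.00203618  0.23630788 -0.16590689]
```

View pics/w21.png

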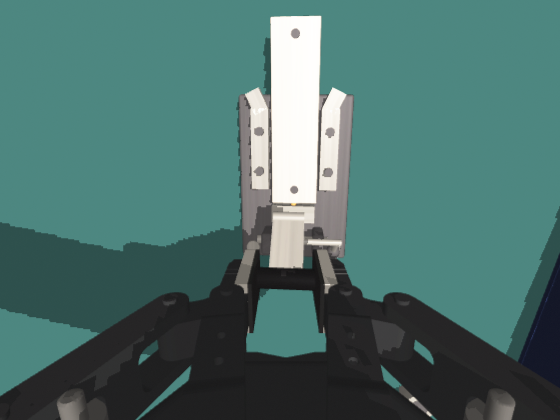

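View pics/s21.png

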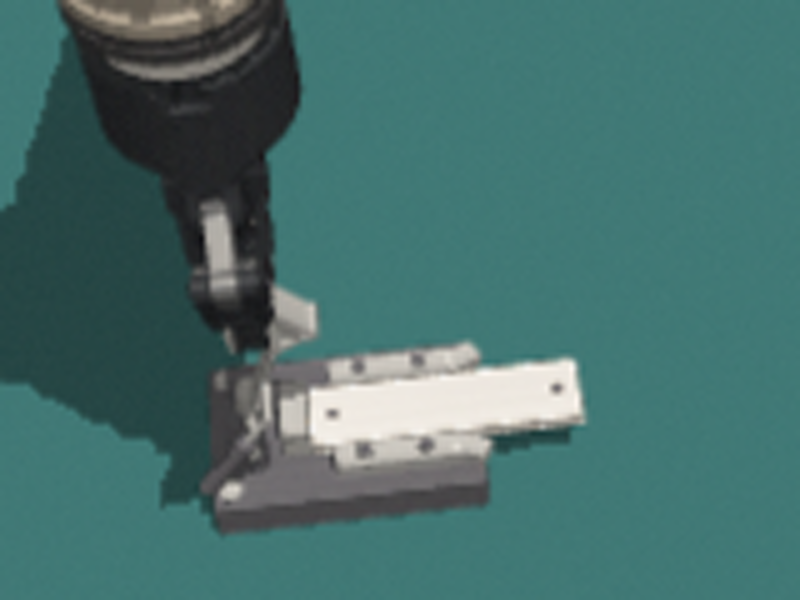

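```bash
cat >> h.py <<'E'
def clip(o,dx=.0002,dz=.0144):
    d=o["tcp_pos"]-FX; x=d@U-dx-.06; z=d[2]+dz-.036
    print("V %.1f rad %.1f clip %.3f bar %.1f %.1f"%(d@V*1e3,np.hypot(x,z)*1e3,np.arctan2(z,-x)-.208,x*1e3,z*1e3),"F",np.round(o["contact_force"],1),"w",round(o["grip_width"],4))
    ph=np.arctan2(z,-x); R=Ro.from_rotvec(o["orientation"]).as_matrix()
    for s in (.1,.2,.3):
        q=ph-s; dw=U*(-.078*np.cos(q)-x)+np.array([0,0,.078*np.sin(q)-z])+V*(-.0015-d@V)*0
        print("  to",round(q-.208,2),np.round(R.T@dw*100,2))
E
python3 -m pendant '0 -0.39 0.07 0;0 -0.39 0.09 0;0 -0.39 0.11 0;0 0 0 0'; python3 - <<'E'
from bench import r
from h import *
clip(r.get_obs())
E
```

```text
clock: 22.05
tcp_pos: [0.5442, -0.1091, 0.0979]
orientation: [-3.116, -0.196, 0.097]
contact_force: [0.5, -5.7, 0.3]
grip_width: 0.0264
V -1.5 rad 77.9 clip 1.157 bar -15.9 76.3 F [ 0.5 -5.7  0.3] w 0.0264
  to 1.06 [ 0.01 -0.75  0.21]
  to 0.96 [ 0.03 -1.48  0.49]
  to 0.86 [ 0.05 -2.17  0.85]
```

```bash
python3 -m pendant '0 -0.4 0.11 0;0 -0.4 0.12 0;0.01 -0.4 0.14 0;0.01 -0.38 0.16 0;0 0 0 0'; python3 - <<'E'
from bench import r
from h import *
clip(r.get_obs())
E
```

```text
clock: 22.47
tcp_pos: [0.543, -0.0985, 0.0949]
orientation: [-3.124, -0.189, 0.091]
contact_force: [1.0, -5.6, 1.1]
grip_width: 0.0266
V -1.3 rad 78.0 clip 1.015 bar -26.6 73.3 F [ 1.  -5.6  1.1] w 0.0266
  to 0.92 [ 0.01 -0.71  0.31]
  to 0.82 [ 0.03 -1.39  0.69]
  to 0.72 [ 0.06 -2.03  1.14]
```

```bash
python3 -m pendant '0 -0.42 0.19 0;0.01 -0.42 0.21 0;0.01 -0.4 0.23 0;0.01 -0.38 0.25 0;0 0 0 0'; python3 - <<'E'
from bench import r
from h import *
clip(r.get_obs())
E
```

```text
clock: 22.88
tcp_pos: [0.5413, -0.0843, 0.0883]
orientation: [-3.126, -0.183, 0.088]
contact_force: [0.4, -4.3, -0.1]
grip_width: 0.0264
V -1.3 rad 78.3 clip 0.812 bar -40.9 66.7 F [ 0.4 -4.3 -0.1] w 0.0264
  to 0.71 [ 0.02 -0.62  0.47]
  to 0.61 [ 0.04 -1.21  0.98]
  to 0.51 [ 0.07 -1.75  1.55]
```

```bash
python3 -m pendant '0.01 -0.31 0.23 0;0.01 -0.31 0.24 0;0.01 -0.3 0.25 0;0.01 -0.29 0.26 0;0 0 0 0'; python3 - <<'E'
from bench import r
from h import *
clip(r.get_obs())
E
```

```text
clock: 23.3
tcp_pos: [0.5397, -0.071, 0.0789]
orientation: [-3.125, -0.182, 0.087]
contact_force: [-0.4, -2.5, 1.2]
grip_width: 0.0267
V -1.2 rad 78.9 clip 0.604 bar -54.3 57.3 F [-0.4 -2.5  1.2] w 0.0267
  to 0.5 [ 0.03 -0.47  0.64]
  to 0.4 [ 0.06 -0.94  1.26]
  to 0.3 [ 0.09 -1.34  1.92]
```

```bash
python3 -m pendant '0.01 -0.24 0.31 0;0.02 -0.24 0.31 0;0.02 -0.22 0.31 0;0.01 -0.22 0.31 0;0 0 0 0'; python3 - <<'E'
from bench import r
from h import *
clip(r.get_obs())
f=r.grab_frame("scene"); cv2.imwrite("pics/s22.png",cv2.resize(f["color"][120:240,170:330,::-1],(800,600),interpolation=cv2.INTER_CUBIC))
E
```

```text
clock: 23.72
tcp_pos: [0.5381, -0.0586, 0.0651]
orientation: [-3.122, -0.185, 0.089]
contact_force: [0.1, -1.5, 0.2]
grip_width: 0.0265
V -1.2 rad 79.8 clip 0.369 bar -66.8 43.5 F [ 0.1 -1.5  0.2] w 0.0265
  to 0.27 [ 0.04 -0.23  0.77]
  to 0.17 [ 0.08 -0.54  1.49]
  to 0.07 [ 0.12 -0.78  2.23]
```

View pics/s22.png

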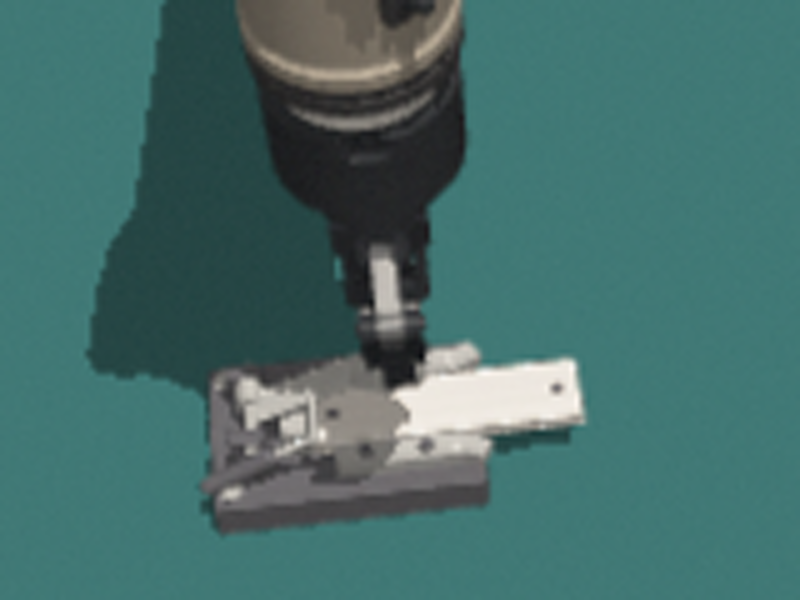

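```bash
python3 -m pendant '0.01 -0.08 0.25 0;0.01 -0.08 0.25 0;0.01 -0.08 0.25 0;0 0 0 0'; python3 - <<'E'
from bench import r
from h import *
clip(r.get_obs())
E
```

```text
clock: 24.1
tcp_pos: [0.5375, -0.0537, 0.057]
orientation: [-3.119, -0.186, 0.09]
contact_force: [-0.6, -1.3, -0.5]
grip_width: 0.0263
V -1.2 rad 80.0 clip 0.250 bar -71.8 35.4 F [-0.6 -1.3 -0.5] w 0.0263
  to 0.15 [ 0.04 -0.11  0.81]
  to 0.05 [ 0.09 -0.34  1.55]
  to -0.05 [ 0.13 -0.48  2.32]
```

```bash
python3 -m pendant '0.01 -0.04 0.2 0;0.01 -0.04 0.2 0;0 0 0 0'; python3 -m pendant '0.01 -0.02 0.15 0;0.01 -0.02 0.15 0' ; python3 - <<'E'
from bench import r
from h import *
clip(r.get_obs())
E
```

```text
clock: 24.35
tcp_pos: [0.5372, -0.0515, 0.0524]
orientation: [-3.118, -0.188, 0.091]
contact_force: [0.6, 0.8, 0.1]
grip_width: 0.0265
clock: 24.52
tcp_pos: [0.5371, -0.0502, 0.0491]
orientation: [-3.117, -0.188, 0.092]
contact_force: [-0.5, 4.7, 1.9]
grip_width: 0.0261
V -1.2 rad 80.1 clip 0.143 bar -75.3 27.5 F [-0.5  4.7  1.9] w 0.0261
  to 0.04 [ 0.05 -0.01  0.82]
  to -0.06 [ 0.09 -0.15  1.58]
  to -0.16 [ 0.13 -0.21  2.36]
```

```bash
python3 -m pendant '0 0 0 0;0 0 0 0' ; python3 -m pendant '0 -0.02 0.08 0;0 0 0 0';python3 - <<'E'
from bench import r
from h import *
clip(r.get_obs())
f=r.grab_frame("wrist"); cv2.imwrite("pics/w23.png",f["color"][:,:,::-1])
f=r.grab_frame("scene"); cv2.imwrite("pics/s23.png",cv2.resize(f["color"][120:240,170:330,::-1],(800,600),interpolation=cv2.INTER_CUBIC))
E
```

```text
clock: 24.68
tcp_pos: [0.537, -0.05, 0.0487]
orientation: [-3.117, -0.189, 0.092]
contact_force: [-0.9, 3.7, 1.0]
grip_width: 0.0261
clock: 24.85
tcp_pos: [0.537, -0.0497, 0.0478]
orientation: [-3.116, -0.189, 0.092]
contact_force: [-0.9, 2.2, 0.3]
grip_width: 0.0264
V -1.2 rad 80.1 clip 0.125 bar -75.7 26.2 F [-0.9  2.2  0.3] w 0.0264
  to 0.02 [0.05 0.   0.82]
  to -0.08 [ 0.09 -0.12  1.59]
  to -0.18 [ 0.14 -0.17  2.36]
```

View pics/w23.png

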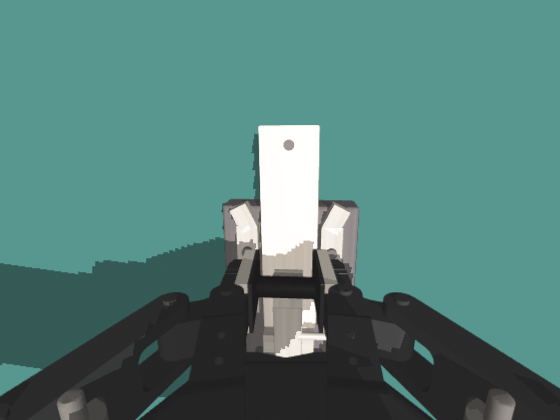

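View pics/s23.png

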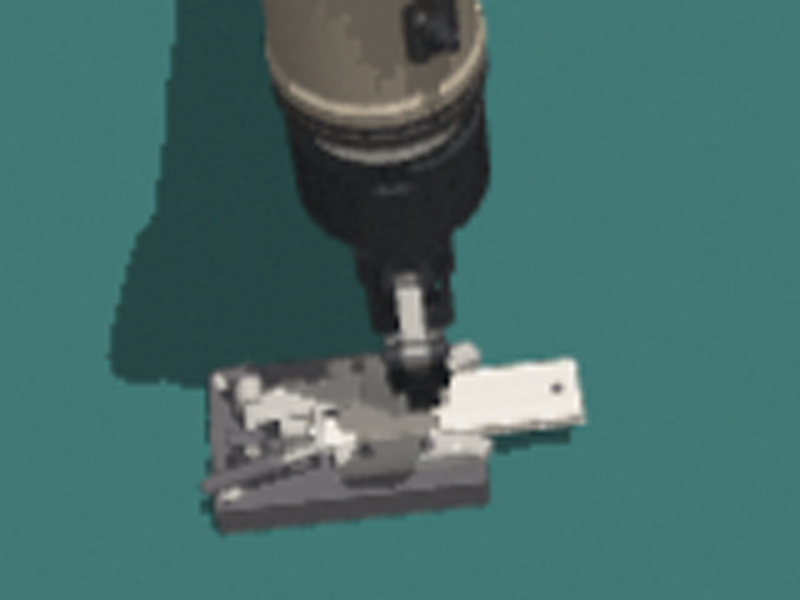

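```bash
python3 -m pendant '0 -0.01 0.06 0' | sed -n '2p;4p'
```

```text
tcp_pos: [0.537, -0.0496, 0.0474]
contact_force: [-0.9, 4.1, -0.1]
```

```bash
python3 -m pendant '0 -0.01 0.07 0' | sed -n '2p;4p'
```

```text
tcp_pos: [0.5369, -0.0493, 0.0467]
contact_force: [0.7, 3.3, -0.5]
```

```bash
python3 -m pendant '0 -0.01 0.07 0' | sed -n '2p;4p'
```

```text
tcp_pos: [0.5369, -0.0491, 0.046]
contact_force: [-0.7, 3.4, 0.2]
```

```bash
python3 - <<'E'
from bench import r
from h import *
o=r.get_obs(); clip(o)
f=r.grab_frame("wrist"); cv2.imwrite("pics/w24.png",cv2.resize(f["color"][240:360,200:360,::-1],None,fx=5,fy=5,interpolation=cv2.INTER_CUBIC))
np.savez("w24.npz",p=o["tcp_pos"],o=o["orientation"])
f=r.grab_frame("scene"); cv2.imwrite("pics/s24.png",cv2.resize(f["color"][170:230,200:280,::-1],None,fx=10,fy=10,interpolation=cv2.INTER_CUBIC))
E
```

```text
V -1.2 rad 80.2 clip 0.101 bar -76.4 24.4 F [-0.7  3.4  0.2] w 0.0264
  to 0.0 [0.05 0.03 0.82]
  to -0.1 [ 0.09 -0.08  1.59]
  to -0.2 [ 0.14 -0.11  2.37]
```

View pics/w24.png

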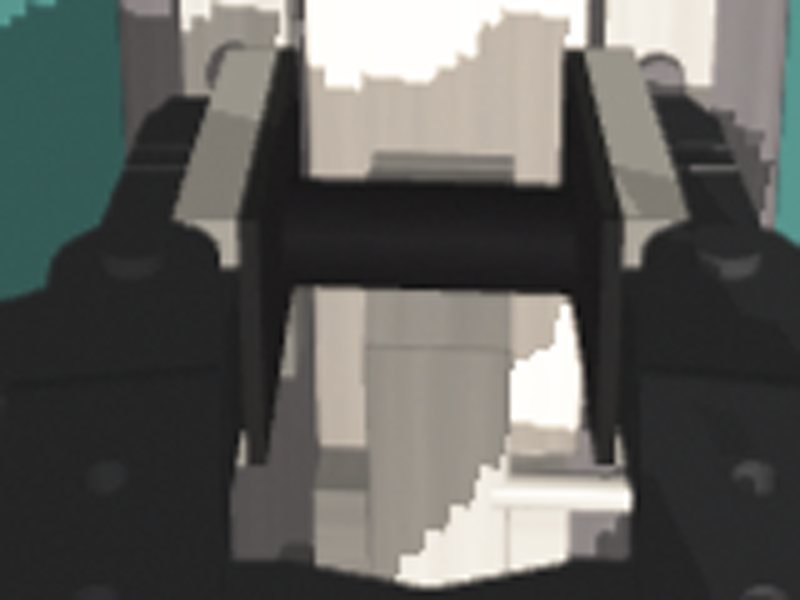

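View pics/s24.png

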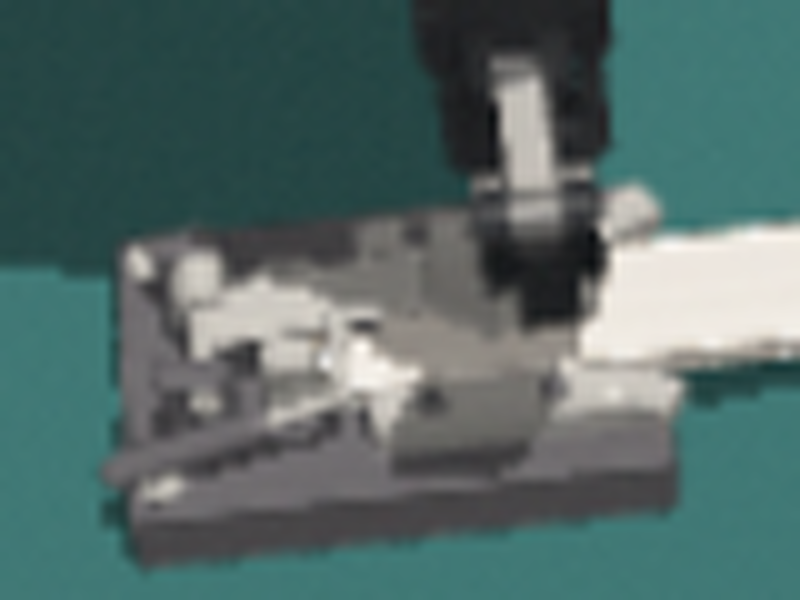

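```bash
python3 - <<'E'
from bench import r
from h import *
f=r.grab_frame("wrist"); d=np.load("w24.npz"); w=wcam(f,d["p"],d["o"])
for z in np.arange(.05,.076,.004):
    X=ray2plane(w,(286,287),z)-FX; x=X@U-.06; h=z-.036; print(round(z,3),"x %.1f y %.1f rad %.1f clip %.3f"%(x*1e3,X@V*1e3,np.hypot(x,h)*1e3,np.arctan2(h,-x)-.208))
# angular size: bar 28 long, 10 thick
E
```

```text
0.05 x -65.8 y 0.1 rad 67.3 clip 0.002
0.054 x -68.0 y 0.3 rad 70.4 clip 0.051
0.058 x -70.2 y 0.5 rad 73.6 clip 0.096
0.062 x -72.4 y 0.8 rad 77.0 clip 0.137
0.066 x -74.6 y 1.0 rad 80.4 clip 0.174
0.07 x -76.8 y 1.2 rad 84.0 clip 0.209
0.074 x -79.0 y 1.5 rad 87.7 clip 0.240
```

```bash
python3 -m pendant '0 -0.01 0.07 0' | sed -n '2p;4p'
```

```text
tcp_pos: [0.5369, -0.0488, 0.0453]
contact_force: [-1.6, 2.5, 5.7]
```

```bash
python3 -m pendant '0 -0.01 0.07 0' | sed -n '2p;4p'
```

```text
tcp_pos: [0.5369, -0.0488, 0.0451]
contact_force: [-4.3, 3.8, 12.3]
```

```bash
python3 -m pendant '0 0 0.06 0' | sed -n '2p;4p'
```

```text
tcp_pos: [0.537, -0.0488, 0.0451]
contact_force: [-3.3, 4.0, 9.5]
```

Contact felt. I'll back off the pressure first, then release.

```bash
python3 -m pendant '0 0 -0.03 0;0 0 0 0' | sed -n '2p;4p'
```

```text
tcp_pos: [0.5369, -0.049, 0.0458]
contact_force: [-0.1, 4.0, -0.2]
```

```bash
python3 -m pendant '0 0 0 0;0 0 0 0;0 0 0 0;0 0 0 0' 90 20;  python3 - <<'E'
from bench import r
from h import *
o=r.get_obs(); clip(o)
f=r.grab_frame("wrist"); cv2.imwrite("pics/w25.png",f["color"][:,:,::-1])
E
```

```text
clock: 26.1
tcp_pos: [0.5373, -0.0522, 0.0458]
orientation: [-3.119, -0.184, 0.089]
contact_force: [0.0, -0.9, -0.6]
grip_width: 0.055
V -1.2 rad 77.1 clip 0.111 bar -73.3 24.2 F [ 0.  -0.9 -0.6] w 0.055
  to 0.01 [ 0.04 -0.27  0.73]
  to -0.09 [ 0.08 -0.39  1.5 ]
  to -0.19 [ 0.12 -0.43  2.28]
```

View pics/w25.png

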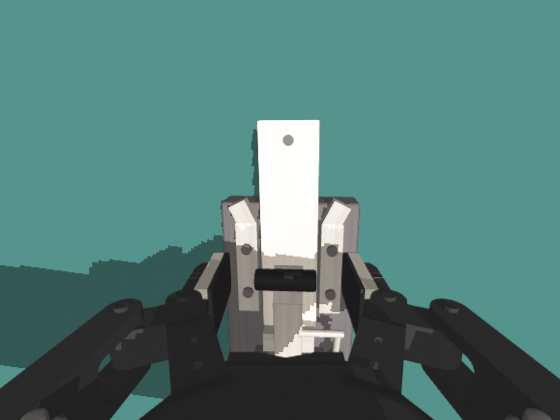

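Released: the clip is down on the blank. I'll lift and inspect the stop.

```bash
python3 -m pendant '0 0 -0.5 0;0 0 -1.2 0;0 -0.5 -2 0;0 -1 -2.5 0;0 -1 -2.5 0;0 -1 -2.5 0;0 0 -1 0;0 0 0 0';  python3 - <<'E'
from bench import r
from h import *
o=r.get_obs()
np.savez("w26.npz",p=o["tcp_pos"],o=o["orientation"])
f=r.grab_frame("wrist"); cv2.imwrite("pics/w26.png",f["color"][:,:,::-1])
cv2.imwrite("pics/w26c.png",cv2.resize(f["color"][200:350,230:345,::-1],None,fx=4,fy=4,interpolation=cv2.INTER_CUBIC))
f=r.grab_frame("scene"); cv2.imwrite("pics/s26.png",cv2.resize(f["color"][150:240,190:310,::-1],(800,600),interpolation=cv2.INTER_CUBIC))
g=[cv2.imread(f"pics/s{i}.png",0).astype(np.float32) for i in(16,18,26)]
def cmp(a,b,y0,y1,x0,x1):
    t=a[y0:y1,x0:x1]; m=cv2.matchTemplate(b[y0-20:y1+20,x0-20:x1+20],t,cv2.TM_CCOEFF_NORMED); _,v,_,l=cv2.minMaxLoc(m); return v,l[0]-20,l[1]-20
print("tail 18->26",cmp(g[1],g[2],290,350,580,660),"fix",cmp(g[1],g[2],440,490,150,200))
E
```

```text
clock: 26.82
tcp_pos: [0.5401, -0.0205, 0.1779]
orientation: [-3.121, -0.177, 0.09]
contact_force: [-0.8, -0.7, -0.0]
grip_width: 0.0552
tail 18->26 (0.9999211430549622, 0, 0) fix (0.9131690859794617, 0, 5)
```

View pics/w26c.png

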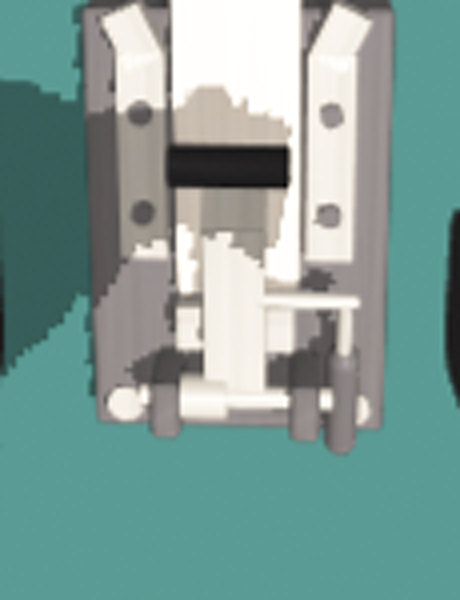

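View pics/s26.png

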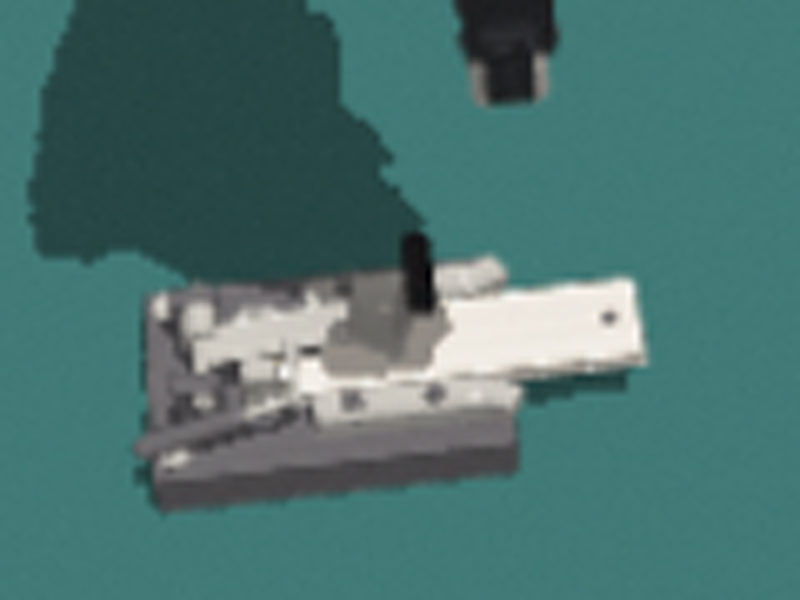

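The clip is down and the tail has not moved since release. Feel checks beat image estimates here, so I'll give the tail a gentle nudge with shut fingers to confirm it is home.

```bash
python3 -m pendant '0 -1.5 0 0;0 -1.5 0 0;0 -1.5 0 0;0 -1.5 0 0;0 -1 0 0;0 0 0 0' 255 40;  python3 - <<'E'
from bench import r
from h import *
o=r.get_obs();print(o["grip_width"])
go(o,[.5252,.0541,.012],7.2)
E
```

```text
clock: 27.42
tcp_pos: [0.5254, 0.0456, 0.1686]
orientation: [-3.126, -0.163, 0.117]
contact_force: [0.3, -0.4, 0.4]
grip_width: 0.0002
0.0002402867569385496
turn -1.18 then shift cm [ 0.08 -0.85 15.66] | now-axes shift [ 1.23 -0.64 15.62] tilt [-0.075   0.0057 -0.9972]
```

```bash
python3 -m pendant '0.1 -0.8 1 -1;0.1 -0.3 1.5 0;0.1 0 2 0;0.2 0 2 0;0.2 0 2 0;0.2 0 2 0;0.2 0 1.5 0;0 0 0 0';  python3 - <<'E'
from bench import r
from h import *
o=r.get_obs();print(o["grip_width"])
go(o,[.5252,.0541,.012],7.2)
E
```

```text
clock: 28.08
tcp_pos: [0.5236, 0.0539, 0.0359]
orientation: [-3.127, -0.193, 0.124]
contact_force: [0.9, 0.2, 0.8]
grip_width: -0.0002
-0.00017376362428987518
turn -0.11 then shift cm [0.16 0.   2.39] | now-axes shift [0.34 0.03 2.37] tilt [-0.0793  0.0017 -0.9968]
```

```bash
python3 -m pendant '0.1 0 0.7 0;0.1 0 0.8 0;0.1 0 0.7 0;0 0 0 0';  python3 - <<'E'
from bench import r
from h import *
o=r.get_obs()
go(o,[.5281,.0297,.012],7.2)
f=r.grab_frame("wrist"); cv2.imwrite("pics/w27.png",f["color"][:,:,::-1])
E
```

```text
clock: 28.42
tcp_pos: [0.5245, 0.0525, 0.0112]
orientation: [-3.128, -0.191, 0.126]
contact_force: [-0.3, 0.5, -0.4]
grip_width: 0.0001
turn -0.18 then shift cm [ 0.07  2.31 -0.08] | now-axes shift [ 0.07  2.3  -0.11] tilt [-8.060e-02  4.000e-04 -9.967e-01]
```

View pics/w27.png

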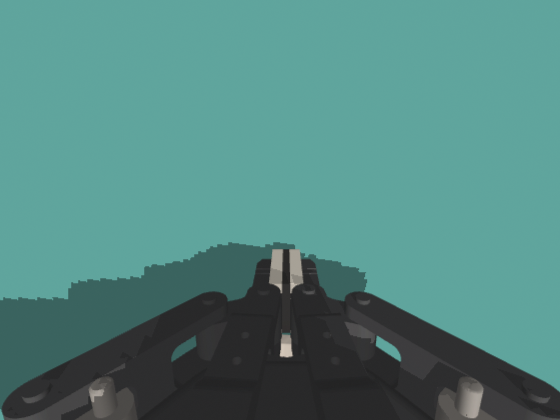

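```bash
python3 -m pendant '0.03 0.5 0 0;0.03 0.5 0 0;0 0.4 0 0;0 0.3 0 0;0 0 0 0'|sed -n '2p;4p'; python3 -m pendant '0 0.1 0 0'|sed -n '2p;4p';
```

```text
tcp_pos: [0.5297, 0.0337, 0.0138]
contact_force: [-0.1, -0.5, 0.4]
tcp_pos: [0.5301, 0.0326, 0.0141]
contact_force: [-0.6, -0.1, -0.3]
```

```bash
for i in 1 2; do python3 -m pendant '0 0.08 0 0'|sed -n '2p;4p';done
```

```text
tcp_pos: [0.5303, 0.0315, 0.0143]
contact_force: [0.4, 0.8, -0.0]
tcp_pos: [0.5305, 0.0307, 0.0144]
contact_force: [-0.1, 0.0, 0.8]
```

```bash
python3 -m pendant '0 0.07 0 0'|sed -n '2p;4p'
```

```text
tcp_pos: [0.5305, 0.0306, 0.0144]
contact_force: [-0.1, 3.3, -0.6]
```

```bash
python3 -m pendant '0 0.07 0 0'|sed -n '2p;4p'
```

```text
tcp_pos: [0.5305, 0.0306, 0.0144]
contact_force: [-0.8, 2.4, 1.0]
```

```bash
python3 -m pendant '0 0.07 0 0'|sed -n '2p;4p'
```

```text
tcp_pos: [0.5305, 0.0306, 0.0143]
contact_force: [-1.7, 3.0, 1.6]
```

```bash
python3 -m pendant '0 0.13 0 0'|sed -n '2p;4p'
```

```text
tcp_pos: [0.5306, 0.0305, 0.0144]
contact_force: [0.0, 5.4, 1.9]
```

```bash
python3 -m pendant '0 0.17 0 0'|sed -n '2p;4p'
```

```text
tcp_pos: [0.5306, 0.0305, 0.0144]
contact_force: [-0.7, 6.6, 2.0]
```

```bash
python3 -m pendant '0 0.17 0 0'|sed -n '2p;4p'
```

```text
tcp_pos: [0.5306, 0.0305, 0.0144]
contact_force: [-1.0, 6.0, 1.6]
```

It stalls hard at 6.6 N with less than 0.1 mm travel, so the blank is home. I'll back off and check.

```bash
python3 -m pendant '0 -0.5 0 0;0 -1 0 0;0 -1.5 0 0;0 -1.5 -0.5 0;0 -1 -2 0;0 0 -2.5 0;0 0 -2.5 0;0 0 0 0';  python3 - <<'E'
from bench import r
from h import *
o=r.get_obs();print(o["qvel"].round(3),o["contact_force"])
f=r.grab_frame("wrist"); cv2.imwrite("pics/w28.png",f["color"][:,:,::-1])
f=r.grab_frame("scene");cv2.imwrite("pics/s28f.png",f["color"][:,:,::-1]); cv2.imwrite("pics/s28.png",cv2.resize(f["color"][150:240,190:310,::-1],(800,600),interpolation=cv2.INTER_CUBIC))
f=r.grab_frame("top"); cv2.imwrite("pics/t28.png",cv2.resize(f["color"][150:290,240:440,::-1],(800,560),interpolation=cv2.INTER_CUBIC))
g=[cv2.imread(f"pics/s{i}.png",0).astype(np.float32) for i in(18,26,28)]
def cmp(a,b,y0,y1,x0,x1):
    t=a[y0:y1,x0:x1]; m=cv2.matchTemplate(b[y0-20:y1+20,x0-20:x1+20],t,cv2.TM_CCOEFF_NORMED); _,v,_,l=cv2.minMaxLoc(m); return v,l[0]-20,l[1]-20
print("tail 26->28",cmp(g[1],g[2],290,350,580,660))
E
```

```text
clock: 30.3
tcp_pos: [0.5275, 0.0877, 0.0908]
orientation: [-3.125, -0.197, 0.125]
contact_force: [0.4, 0.5, 0.0]
grip_width: -0.0002
[-0.014  0.039 -0.015  0.036 -0.007 -0.048  0.002] [0.38735842 0.48631718 0.04314791]
tail 26->28 (0.9922426342964172, 0, 0)
```

View pics/s28.png

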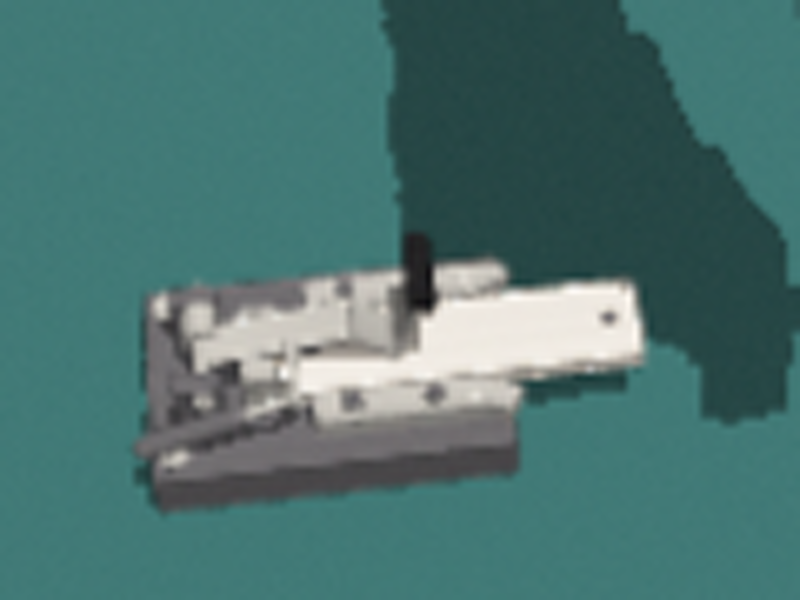

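View pics/t28.png

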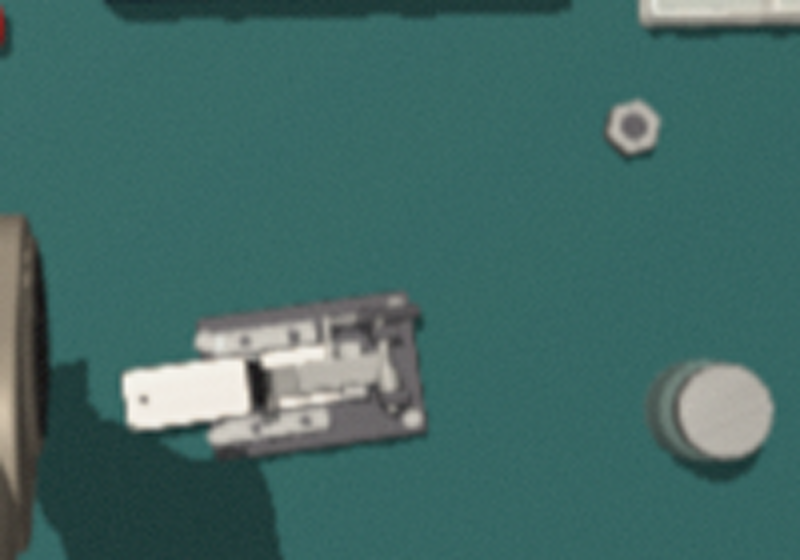

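The pictures show the blank clamped in the channel and against the stop. The clip is down, the robot is clear, and the nut and jar haven't moved. Handing in.

```bash
python3 -m pendant '0 0 0 0;0 0 0 0' | head -1; python3 -c "
from bench import r
print(r.hand_in())"
```

```text
clock: 30.62
the job is handed in; nothing more can be done
None
```

The job is handed in at about 31 s of the 72 s allowed. As far as my checks show, the blank is clamped and home against the stop; no verdict was reported.

**What I did**
- **Clip up:** I pinched the clip's bar and lifted it along its arc until it stayed open.
- **Blank in:** I took the blank off its rest by the tail and slid it up the channel until it met the stop. I held it there at about 6–7 N by the wrist sensor for roughly 0.8 s.
- **Clip down:** I pinched the bar again and guided it down in small steps until the foot rested on the blank, then eased off and let go.

**Last checks**
- **Home against the stop:** a nudge on the tail with shut fingers stalled at 6.6 N with less than 0.1 mm of travel. The tail did not shift in the pictures after the clip closed.
- **Clip:** it is down on the blank, at about 0.15 rad judged from the picture just before the foot touched.
- **Robot and bystanders:** the robot was clear of everything, with no contact force. The nut and jar looked unmoved. I did not re-check the screwdriver at the end, but the arm never went near it.

**Did not fully agree**
- The blank sprang back about 0.3 mm from the pin when I first released it, within the 1.6 mm allowed.
- The brass pin was still visible at that point.
- The bar slid about 3 mm in the pads on the way down, so the arm's own estimate of the clip angle read low (0.10 against about 0.15 rad from the picture).
- The downward push on the clip peaked briefly at about 12 N by the wrist sensor when the foot landed. I backed it off at once. The force between blank and fixture is not measured directly, so I can't say how near it came to the 30 N limit.

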